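Wedge up the display board and set out the turned ware

ROBOT

A 7-joint arm with a two-finger parallel gripper is mounted at the origin on the work surface. World frame = base frame: x ahead of the robot, y to its left, z up, the work surface at z = 0. Lengths are in mm, angles in rad, forces in N, time in s.
With the tool pointing down it reaches from about 425 to 825 mm from the base axis. Payload 3.6 kg.
Tool frame: the origin (TCP) lies at the very end of the fingers, on their centre line; the grasp point (between the pads) lies bot.hold_point_z behind it (bot.hold_point_z is the distance from the TCP to the grasp point, in mm); z points along the fingers, y is the line along which they close (so a half turn about z gives the same grasp; the last joint's range is limited). The gripper opens to 93 mm and grips with 3 to 60 N. Pads are 15 mm wide; open, the fingers measure 128 mm over their backs; the gripper's body (75 mm by 188 mm) begins 65 mm behind the grasp point.
Start: joints at [1.095, 0.615, -0.013, 1.423, 0.008, 1.103, -0.04], TCP at [282.617, -585.311, 218.64] pointing down, gripper open.
Joint ranges: [-3.12, 3.12], [-0.3, 2.06], [-1.34, 1.32], [0.26, 2.42], [-1.36, 4.5], [0.01, 1.98], [-2.84, 2.84]. Speed limits (rad/s): [2.79, 2.79, 3.14, 3.14, 3.14, 3.14, 3.14].

INTERFACE

Orientations are given as a rotation vector (axis times angle).
In Python, from plant import bot gives the robot as it stands. The module is installed in compiled form; this text tells all that it offers.
- The arm moves only by the tool move_arm, never from a script. Its argument "moves" is a list of rows, each a list of 7 numbers: the turn, a rotation vector about the tool's x, y, z in degrees, then the shift along the tool's x, y, z in mm, then the opening, from 0 (shut) to 1 (fully open). In form: [[ax, ay, az, tx, ty, tz, grip], ...]. A call has 1 to 8 rows; each row shifts and turns the commanded pose from where the row before left it, along the tool's axes as they then stand; what a row does not reach is not made up. A row lasts 1/10 s, in which the tool goes at most 50 mm and 8.59 degrees, less where a joint would pass 70% of its speed; a pose out of reach is approached as far as the arm can. A call is refused whole if a number of a shift passes 50 or a number of a turn 8.59, either way. A call with a gripper value outside its range is refused whole. The fingers move at their own pace and stop on an object; the grip force is fixed at half the most. Time passes only in rows, so rows that do not move let the fingers close. It gives the time, the measured TCP pose, the force, the opening and the grip force at its end, in the units of the state.
- bot.get_state(): the state, without advancing time (a new reading comes with each control period).
- bot.grab_frame(name): name is "scene" or "top" or "wrist"; returns a dict with "color" (420x560x3 uint8, red, green, blue), "fov_y" (degrees; the focal length in pixels is half the picture's height over the tangent of half this angle, whatever the lens; pixels are square), "cx", "cy" (the principal point, pixels), "pose" (4x4, takes a point from camera to world coordinates). Camera axes: x right, y down, z forward; pixel columns grow to the right and rows downward; lengths in mm; the calibration is good to about 2 mm. A picture is of the moment at which its call begins. There is no depth.
- bot.close_job(): hands the job in; it is judged then, once.
The state is a dict: "time": time; "joint_pos": joint angles; "joint_vel": joint speeds; "joint_torque": joint torques, N m; "ee_pos": TCP position; "tool_rot": TCP orientation; "wrist_force": force on the tool from outside, world axes, zero at the start; "ft_torque": the same for the moment, N m; "opening": finger opening in mm; "gripper_force": force on a finger pad.
Only numpy, scipy, OpenCV 4.12 (cv2) and the standard library are available. Lean on these libraries where they do the work, as an engineer would, in place of code of your own. Each camera call takes 0.05 s, during which the arm holds its last target. There are 200 camera calls.

TASK

Get the turner's display stand ready: clear the scrap offcut off the board into the scrap box, then slide the wedge under the board's front edge until the edge has risen to the dark line on the gauge post, and leave the wedge there holding it. Only then stand all the turned pieces that are on the bench upright on the board, wholly on it, with the board still at the line at the end; leave the mallet, the mug and the glue bottle alone.

Things in the scene. Friction and masses are not known exactly. Their poses are not given: they have to be found in the camera images.
- stand: Fixed base of the wooden display stand on the bench, about 160 x 360 mm. Origin on the bench under the middle of the stand; x points to its hinged back, y along its length to the left; the board's free front edge faces -x (the robot).
- board: Plywood display board, hinged along its back edge, 0.55 kg; lifts freely, falls back by its weight. Origin on the hinge line at the board's underside, midway along: 34 mm above the bench, 70 mm behind (+x of) the stand's origin. In its frame the board spans x = -140 mm (front edge) to 0, y = -200 to 200, z = 0 to 10 mm (top face); the frame is level when the board is.
- batten (a point): Middle of the lowest line of the round batten (12 mm diameter, along the whole length) under the board's front edge: 132 mm in front of the hinge. It is 11 mm above the bench when the board sags at rest, 26 mm when the board is level. The bench under the board is bare but for two 6 mm high strips near its two ends (y = -160 and 160 mm).
- board_edge (a point): Left (+y) end of the board's top front edge: the point that is brought level with the mark (44 mm above the bench when the board is level, about 28 mm when it sags).
- mark (a point): Centre of the dark line (3 mm high) round the square wooden gauge post (14 x 14 mm, top about 70 mm high) that stands beside the left front corner of the board. Its height differs from start to start, 40 to 48 mm above the bench.
- wedge: Loose wooden wedge, 128 mm long, 40 mm wide, 0.12 kg, lying crosswise before the stand. Origin at the centre of its underside; x points to the thin nose, z up. Nose at x = 64 mm, 4 mm thick; the ramp rises 0.35 mm per mm to 39 mm at x = -36; behind it an upright heel block to grip or push, x = -64 to -36, 34 mm wide, 54 mm tall. Friction holds it where it is left under the board.
- offcut: Loose bar of scrap wood 30 x 95 x 28 mm (x, y, z), 0.06 kg, lying on the board at the start. Origin at the centre of its underside.
- crate: Fixed open scrap box of light wood, 150 x 200 mm outside (x, y), 55 mm high, walls and floor 7 mm. Origin at the centre of its underside.
- ware1: Turned pepper mill; 92 mm tall, foot 62 mm across, 0.15 kg, of wood, weighted at the foot. Origin at the centre of its underside, z up its axis (upright when z points up). Widest 64 mm. Grip at the neck: 30 mm diameter, from 40 to 68 mm high, below a 38 mm head.
- ware2: Turned candlestick with a flat foot; 80 mm tall, foot 66 mm across, 0.15 kg, of wood, weighted at the foot. Origin at the centre of its underside, z up its axis (upright when z points up). Grip at the stem: 28 mm diameter, from 20 to 62 mm high, below a 38 mm cup.
- ware3: Turned lidded pot (lid fixed); 78 mm tall, foot 62 mm across, 0.15 kg, of wood, weighted at the foot. Origin at the centre of its underside, z up its axis (upright when z points up). Widest 64 mm. Grip at the lid knob: 30 mm diameter, from 44 to 68 mm high, below a 34 mm top.
- ware4: Turned bud vase; 78 mm tall, foot 58 mm across, 0.15 kg, of wood, weighted at the foot. Origin at the centre of its underside, z up its axis (upright when z points up). Widest 64 mm at 20 mm high. Grip at the neck: 32 mm diameter, from 44 to 68 mm high, below a 40 mm lip.
- ware5: Turned goblet; 80 mm tall, foot 64 mm across, 0.15 kg, of wood, weighted at the foot. Origin at the centre of its underside, z up its axis (upright when z points up). Grip at the stem: 26 mm diameter, from 20 to 56 mm high, below a 42 mm bowl.
- mallet: Turned mallet lying behind the stand; to be left alone.
- mug: White mug; to be left alone.
- glue: White glue bottle; to be left alone.

How it is judged (in metres and radians):
On the way, in this order (a step that is already met when the one before it is completed fails the run):
1. the offcut is off the board, in the scrap box (x of offcut in the frame of crate between -0.068 and 0.068 m and y of offcut in the frame of crate between -0.093 and 0.093 m and height (world z) of offcut below 0.045 m), for 0.2 s.
2. the still empty board rests on the wedge with its front edge within 3 mm of the mark, and the robot touches neither board nor wedge (z of board_edge in the frame of mark between -0.003 and 0.003 m and contact force between wedge and board above 0.3 N and height (world z) of each of ware1, ware2, ware3, ware4, ware5 below 0.03 m and contact force between each of the fingers, the arm and board below 0.05 N and contact force between each of the fingers, the arm and wedge below 0.05 N), for 0.3 s.
3. all the turned pieces stand upright on the board (x of ware1 in the frame of board between -0.112 and -0.028 m and y of ware1 in the frame of board between -0.172 and 0.172 m and z of ware1 in the frame of board between 0.006 and 0.015 m and angle between each of ware1, ware2, ware3, ware4, ware5's own z axis and vertical below 0.12 rad and x of ware2 in the frame of board between -0.112 and -0.028 m and y of ware2 in the frame of board between -0.172 and 0.172 m and z of ware2 in the frame of board between 0.006 and 0.015 m and x of ware3 in the frame of board between -0.112 and -0.028 m and y of ware3 in the frame of board between -0.172 and 0.172 m and z of ware3 in the frame of board between 0.006 and 0.015 m and x of ware4 in the frame of board between -0.112 and -0.028 m and y of ware4 in the frame of board between -0.172 and 0.172 m and z of ware4 in the frame of board between 0.006 and 0.015 m and x of ware5 in the frame of board between -0.112 and -0.028 m and y of ware5 in the frame of board between -0.172 and 0.172 m and z of ware5 in the frame of board between 0.006 and 0.015 m), for 0.2 s.
At the end, for the whole second after the job is handed in: Every turned piece present stands upright (within 7 degrees) and at rest on the board, its foot wholly on the board (centre at least 28 mm from every edge of the board); the front edge is within 3 mm of the mark and rests on the wedge; the offcut lies in the scrap box (all of step 1 and all of step 3 and z of board_edge in the frame of mark between -0.003 and 0.003 m and contact force between wedge and board above 0.3 N and linear speed of each of ware1, ware2, ware3, ware4, ware5 below 0.02 m/s); the robot touches nothing.
It fails at once if the mallet is disturbed (moved more than 3 cm) (distance of mallet from where it was at the start of the episode above 0.03 m).
It fails at once if the mug is disturbed (moved more than 3 cm) (distance of mug from where it was at the start of the episode above 0.03 m).
It fails at once if the glue is disturbed (moved more than 3 cm) (distance of glue from where it was at the start of the episode above 0.03 m).
Of ware1, ware2, ware3, ware4, ware5 only 3 to 5 are there at a start; the rules pass over those that are not, and their reading is None.
At some moment in a run one of offcut, ware1, ware2, ware3, ware4, ware5 may be knocked a few centimetres aside while the robot is not near it.
Once in a run the grip may slacken for a moment while it holds something.
It also fails if it takes over 210 s, if anything falls off the work surface, if the arm or the gripper's body presses on something with over 40 N, if the wrist force passes 120 N, or if a joint passes its speed limit or range.

## Working session

There is one attempt and no reset: what is moved stays moved. The work goes in short steps, Python scripts to look and compute and a tool call to move; the robot and the scene stay as the last step left them, time stands still between calls to the robot, and variables do not carry over. Pictures are saved under pics/ and viewed, at most 14 in all, crops included, and the job is handed in when it is done.

Besides the shell and the picture viewer there is one more tool, called after "Request:" as name(argument=value, ...) on one line, values as JSON. move_arm: Moves the arm, as the interface text tells. Its arguments: {"type":"object","properties":{"moves":{"type":"array"}},"required":["moves"]}

```bash
mkdir -p pics; cat > h.py <<'E'
import numpy as np, cv2
from scipy.spatial.transform import Rotation as R
from plant import bot
def grab(name,fn=None):
    f=bot.grab_frame(name)
    if fn: cv2.imwrite('pics/'+fn,f['color'][:,:,::-1])
    return f
def ray(f,u,v):
    h=f['color'].shape[0]; fl=h/2/np.tan(np.radians(f['fov_y'])/2)
    P=np.array(f['pose']); d=P[:3,:3]@np.array([(u-f['cx'])/fl,(v-f['cy'])/fl,1]); return P[:3,3],d
def onz(f,u,v,z):
    o,d=ray(f,u,v); return o+d*(z-o[2])/d[2]
def proj(f,p):
    h=f['color'].shape[0]; fl=h/2/np.tan(np.radians(f['fov_y'])/2)
    P=np.array(f['pose']); c=P[:3,:3].T@(np.array(p)-P[:3,3]); return c[0]/c[2]*fl+f['cx'],c[1]/c[2]*fl+f['cy']
def two(f,a,g,b):
    o1,d1=ray(f,*a);o2,d2=ray(g,*b)
    s=np.linalg.lstsq(np.c_[d1,-d2],o2-o1,rcond=None)[0]
    return (o1+d1*s[0]+o2+d2*s[1])/2
def st():
    s=bot.get_state(); r=R.from_rotvec(s['tool_rot']).as_matrix()
    print('t',s['time'],'tcp',np.round(s['ee_pos'],1),'x',r[:,0].round(3),'y',r[:,1].round(3),'z',r[:,2].round(3),'F',np.round(s['wrist_force'],1),'op',s['opening'],s['gripper_force']); return s
E
python3 - <<'E'
from h import *
st();print(bot.hold_point_z)
for n in('scene','top'):
    f=grab(n,n+'1.png');print(n,f['fov_y'],f['cx'],f['cy'],np.round(f['pose'],3).tolist())
E
```

```text
t 0.0 tcp [ 282.3 -584.7  217.5] x [ 0.901  0.435 -0.   ] y [ 0.435 -0.901 -0.002] z [-0.001  0.002 -1.   ] F [0.  0.6 0.6] op 92.98394359670415 0.0
18.8
scene 57.11251464663252 283.3226070644354 211.6163859299013 [[-0.755, 0.38, -0.534, 1199.346], [0.655, 0.429, -0.622, 710.728], [-0.007, -0.82, -0.572, 700.499], [0.0, 0.0, 0.0, 1.0]]
top 45.14523652796777 274.9873569684303 215.90096027378945 [[-0.004, -0.991, 0.137, 420.767], [-1.0, 0.001, -0.015, 33.164], [0.015, -0.137, -0.99, 1539.273], [0.0, 0.0, 0.0, 1.0]]
```

View pics/top1.png

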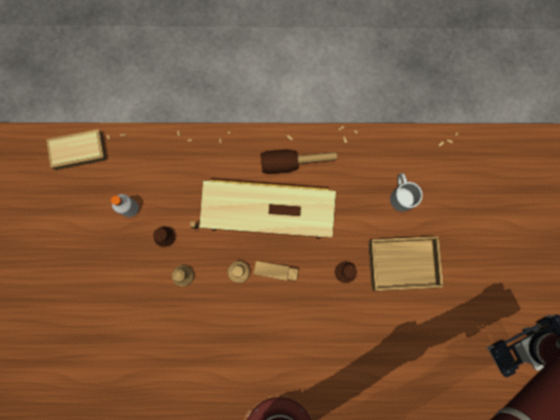

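View pics/scene1.png

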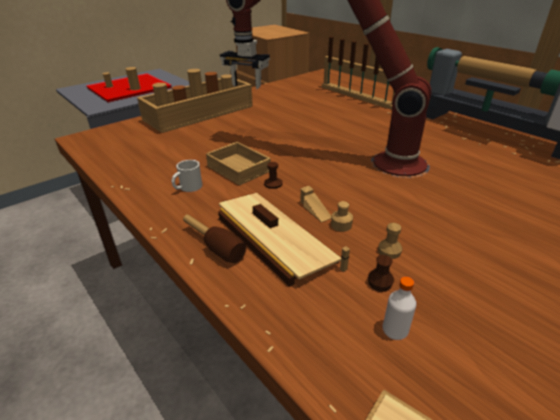

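The top view shows the board around (268,208) with the offcut at (284,210), and the crate at (405,263). The wedge is at (276,271), heel on the right. Four wares are at (346,271), (238,271), (181,275) and (163,236), and the gauge post is at (194,225).

```bash
python3 - <<'E'
from h import *
f=grab('top');im=f['color'][:,:,::-1]
cv2.imwrite('pics/c1.png',cv2.resize(im[170:300,140:340],None,fx=4,fy=4,interpolation=cv2.INTER_CUBIC))
g=grab('scene');im=g['color'][:,:,::-1]
cv2.imwrite('pics/c2.png',cv2.resize(im[150:300,210:410],None,fx=4,fy=4,interpolation=cv2.INTER_CUBIC))
for n,u,v,z in[('board bl',203,181,40),('br',335,188,40),('fr',333,236,28),('fl',199,229,28),('offc',284,210,60),('crate',405,263,55),('heel',292,273,54),('nose',256,268,5),('w346',346,271,80),('w238',238,271,80),('w181',181,275,80),('w163',163,236,80),('post',194,225,70)]:
    print(n,onz(f,u,v,z).round(0))
E
```

```text
board bl [735. 227.  40.]
br [ 714. -172.   40.]
fr [ 569. -165.   28.]
fl [591. 238.  28.]
offc [644. -17.  60.]
crate [ 486. -372.   55.]
heel [458. -39.  54.]
nose [475.  67.   5.]
w346 [ 463. -194.   80.]
w238 [464. 117.  80.]
w181 [453. 280.  80.]
w163 [565. 334.  80.]
post [598. 247.  70.]
```

View pics/c1.png

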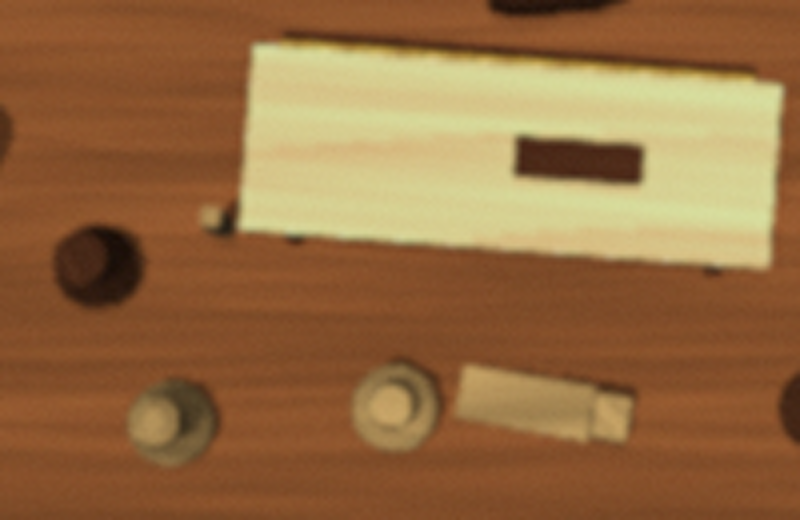

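View pics/c2.png

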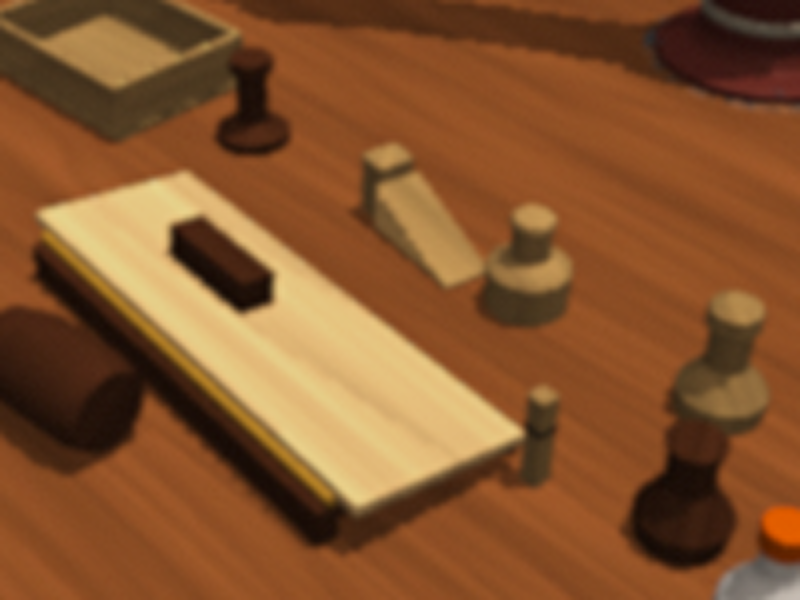

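Pale board with the offcut in crop c1 at (578,160). Crop c2 shows the wedge heel at (388,170), its nose at (465,275) and the gauge line at (540,430). I start by rotating the tool and then go to the offcut.

Request:
move_arm(moves=[[0, 0, -7.6, 0, 0, 0, 1], [0, 0, -7.6, 0, 0, 0, 1], [0, 0, -7.6, 0, 0, 0, 1], [0, 0, -7.6, 0, 0, 0, 1], [0, 0, -7.6, 0, 0, 0, 1], [0, 0, -7.6, 0, 0, 0, 1], [0, 0, -7.6, 0, 0, 0, 1], [0, 0, -7.6, 0, 0, 0, 0.6]])

```text
time: 1.0
ee_pos: [282.4, -585.2, 218.3]
tool_rot: [-2.281, -2.16, -0.0]
wrist_force: [-0.9, -0.9, -0.1]
opening: 88.5
gripper_force: 0.0
```

Request:
move_arm(moves=[[0, 0, 0, 40, 25, 0, 0.6], [0, 0, 0, 40, 25, 0, 0.6], [0, 0, 0, 40, 25, 0, 0.6], [0, 0, 0, 40, 25, 0, 0.6], [0, 0, 0, 40, 25, 0, 0.6], [0, 0, 0, 40, 25, 0, 0.6], [0, 0, 0, 40, 25, 0, 0.6], [0, 0, 0, 40, 25, 0, 0.6]])

```text
time: 1.8
ee_pos: [502.1, -276.3, 218.6]
tool_rot: [2.287, 2.154, -0.0]
wrist_force: [0.8, 0.2, -0.5]
opening: 55.8
gripper_force: 0.0
```

Request:
move_arm(moves=[[0, 0, 0, 40, 25, 0, 0.6], [0, 0, 0, 40, 25, 0, 0.6], [0, 0, 0, 40, 25, 0, 0.6], [0, 0, 0, 40, 25, 0, 0.6], [0, 0, 0, 40, 25, 0, 0.6], [0, 0, 0, 40, 25, 0, 0.6], [0, 0, 0, 0, 0, 0, 0.6]])

```text
time: 2.5
ee_pos: [667.7, -36.6, 218.0]
tool_rot: [-2.27, -2.165, -0.01]
wrist_force: [0.5, 0.9, -0.6]
opening: 55.7
gripper_force: 0.0
```

```bash
cat > plan.py <<'E'
import sys
from h import *
# print the shift in tool axes to reach x y z, optional world yaw of tool x
s=st(); r=R.from_rotvec(s['tool_rot'])
t=np.array([float(a) for a in sys.argv[1:4]])
print('shift',(r.inv().apply(t-np.array(s['ee_pos']))).round(1),'tilt',np.degrees(np.arcsin(r.as_matrix()[:2,2])).round(2), 'yaw x',np.degrees(np.arctan2(r.as_matrix()[1,0],r.as_matrix()[0,0])).round(1))
E
python3 plan.py 644 -17 43; python3 -c "
from h import *
grab('wrist','w1.png')"
```

```text
t 2.5 tcp [667.7 -36.6 218. ] x [0.048 0.999 0.008] y [ 0.999 -0.048  0.001] z [ 0.001  0.008 -1.   ] F [ 0.5  0.9 -0.6] op 55.72811192392407 0.0
shift [ 17.  -24.8 175.1] tilt [0.08 0.46] yaw x 87.3
```

View pics/w1.png

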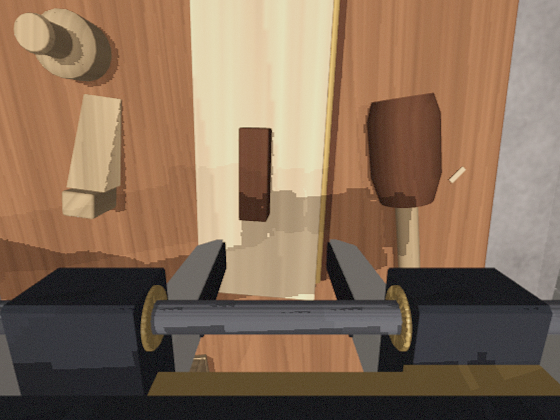

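The wrist view shows the offcut's top around (254,174), the board edges at x≈193 (front) and x≈335 (back), and the wedge's heel at (81,203) and nose at (104,96). I'll cast rays for all of them.

```bash
python3 - <<'E'
from h import *
f=grab('wrist')
for n,u,v,z in[('off c',254,174,63),('off top',254,128,63),('off bot',253,220,63),('board f near',198,290,28),('board f far',193,5,28),('board b',333,5,44),('board right corner f',197,292,28),('nose l',85,95,4),('nose r',122,100,4),('heel tl',66,193,54),('heel tr',107,191,54),('heel bl',62,217,54),('heel br',100,217,54),('ware knob',35,33,78)]:
    print(n,onz(f,u,v,z).round(1))
E
python3 plan.py 644 -17 43
```

```text
off c [645.4 -20.9  63. ]
off top [648.6  24.   63. ]
off bot [641.  -69.2  63. ]
board f near [ 563.7 -166.6   28. ]
board f far [594.8 143.4  28. ]
board b [729.1 131.4  44. ]
board right corner f [ 562.2 -169.2   28. ]
nose l [458.4  68.5   4. ]
nose r [498.8  61.1   4. ]
heel tl [446.1 -32.   54. ]
heel tr [489.5 -32.1  54. ]
heel bl [436.  -57.8  54. ]
heel br [476.7 -60.   54. ]
ware knob [467.  113.5  78. ]
t 2.6 tcp [665.5 -45.5 217.9] x [0.057 0.998 0.   ] y [ 0.998 -0.057 -0.001] z [-0.001  0.    -1.   ] F [-0.2 -1.  -0.4] op 55.87345647065816 0.0
shift [ 27.2 -22.9 175. ] tilt [-0.07  0.02] yaw x 86.8
```

Request:
move_arm(moves=[[0, 0, 0, 22, -22, 20, 0.6], [0, 0, 0, 0, 0, 40, 0.6], [0, 0, 0, 0, 0, 40, 0.6], [0, 0, 0, 0, 0, 40, 0.6], [0, 0, 0, 0, 0, 20, 0.6], [0, 0, 0, 0, 0, 14, 0.6], [0, 0, 0, 0, 0, 0, 0.6], [0, 0, 0, 0, 0, 0, 0.6]])

```text
time: 3.4
ee_pos: [645.5, -24.9, 45.7]
tool_rot: [2.287, 2.152, 0.002]
wrist_force: [0.5, 0.7, 0.0]
opening: 56.1
gripper_force: 0.0
```

Request:
move_arm(moves=[[0, 0, 0, 0, 0, 0, 0], [0, 0, 0, 0, 0, 0, 0], [0, 0, 0, 0, 0, 0, 0], [0, 0, 0, 0, 0, 0, 0], [0, 0, 0, 0, 0, 0, 0]])

```text
time: 3.9
ee_pos: [645.4, -23.9, 45.6]
tool_rot: [2.286, 2.153, 0.002]
wrist_force: [-0.5, 0.2, 3.6]
opening: 31.0
gripper_force: 29.4
```

Request:
move_arm(moves=[[0, 0, 0, 0, 0, -45, 0], [0, 0, 0, 0, 0, -45, 0], [0, 0, 0, -40, -16, -10, 0], [0, 0, 0, -40, -16, 0, 0], [0, 0, 0, -40, -16, 0, 0], [0, 0, 0, -40, -16, 0, 0], [0, 0, 0, -40, -15, 0, 0], [0, 0, 0, -40, -15, 0, 0]])

```text
time: 4.7
ee_pos: [535.4, -259.3, 144.4]
tool_rot: [-2.286, -2.154, 0.0]
wrist_force: [1.2, -0.6, -1.3]
opening: 30.7
gripper_force: 29.2
```

Request:
move_arm(moves=[[0, 0, 0, -40, -15, 0, 0], [0, 0, 0, -40, -15, 0, 0], [0, 0, 0, -39, -15, 0, 0], [0, 0, 0, 0, 0, 20, 0], [0, 0, 0, 0, 0, 40, 0], [0, 0, 0, 0, 0, 0, 0]])

```text
time: 5.3
ee_pos: [480.3, -372.1, 79.7]
tool_rot: [-2.279, -2.146, 0.004]
wrist_force: [0.1, 0.7, -1.3]
opening: 30.9
gripper_force: 29.2
```

```bash
python3 plan.py 486 -374 28; python3 -c "
from h import *
grab('wrist','w2.png')"
```

```text
t 5.3 tcp [ 480.3 -372.1   79.7] x [0.06  0.998 0.006] y [ 0.998 -0.06  -0.01 ] z [-0.01   0.007 -1.   ] F [ 0.1  0.7 -1.3] op 30.853751097643272 29.187381542287767
shift [-1.9  6.3 51.6] tilt [-0.57  0.38] yaw x 86.5
```

View pics/w2.png

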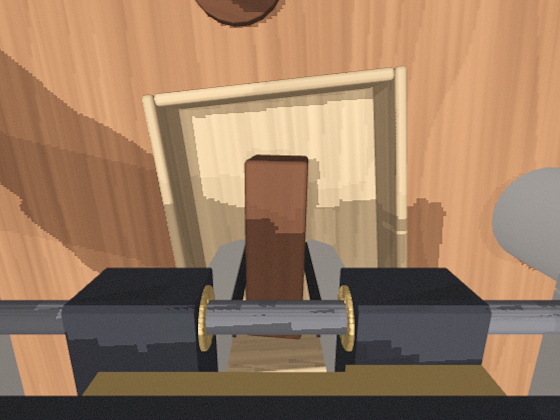

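The offcut, at (275,230), is held centrally over the crate. Lower and release.

Request:
move_arm(moves=[[0, 0, 0, 0, 5, 25, 0], [0, 0, 0, 0, 0, 25, 0], [0, 0, 0, 0, 0, 0, 0], [0, 0, 0, 0, 0, 0, 0.6], [0, 0, 0, 0, 0, 0, 0.6], [0, 0, 0, 0, 0, 0, 0.6], [0, 0, 0, 0, 0, -40, 0.6], [0, 0, 0, 0, 0, -50, 0.6]])

```text
time: 6.15
ee_pos: [488.2, -373.6, 124.5]
tool_rot: [-2.283, -2.151, 0.001]
wrist_force: [-0.2, -0.5, 0.2]
opening: 55.3
gripper_force: 0.0
```

```bash
python3 plan.py 456 -46 60;python3 - <<'E'
from h import *
f=grab('top','t2.png');g=grab('scene')
# post and mark height: scan scene column through post
im=g['color'].astype(int)
for v in range(240,276): print(v,im[v,341:350].sum(1).tolist())
print(onz(g,345,247,70),proj(g,(598,247,0)),proj(g,(598,247,44)),proj(g,(598,247,70)))
E
```

```text
t 6.15 tcp [ 488.2 -373.6  124.5] x [0.06  0.998 0.002] y [ 0.998 -0.06  -0.004] z [-0.004  0.003 -1.   ] F [-0.2 -0.5  0.2] op 55.307875647618964 0.0
shift [324.9 -51.4  65.5] tilt [-0.21  0.15] yaw x 86.6
240 [244, 249, 246, 244, 242, 240, 243, 247, 246]
241 [249, 245, 247, 248, 247, 241, 243, 243, 243]
242 [249, 249, 249, 246, 248, 248, 246, 243, 245]
243 [246, 246, 249, 249, 250, 245, 247, 246, 250]
244 [244, 245, 245, 246, 245, 249, 250, 250, 248]
245 [241, 239, 244, 253, 262, 265, 252, 250, 252]
246 [250, 248, 267, 293, 319, 314, 288, 258, 251]
247 [263, 276, 322, 359, 377, 364, 332, 296, 265]
248 [270, 286, 343, 387, 393, 390, 369, 336, 291]
249 [249, 241, 294, 354, 380, 379, 357, 325, 280]
250 [226, 192, 207, 270, 314, 320, 295, 251, 234]
251 [217, 169, 152, 182, 216, 230, 213, 190, 207]
252 [210, 161, 137, 142, 157, 171, 173, 179, 205]
253 [212, 160, 137, 138, 149, 164, 170, 188, 218]
254 [200, 156, 147, 142, 153, 168, 172, 190, 232]
255 [174, 134, 139, 148, 160, 166, 171, 191, 232]
256 [160, 109, 121, 144, 159, 165, 152, 166, 212]
257 [199, 99, 98, 129, 143, 137, 123, 148, 
[... 433 characters left out ...]
178, 209, 252, 270]
267 [148, 143, 153, 161, 165, 176, 207, 246, 269]
268 [145, 142, 148, 164, 169, 180, 207, 243, 262]
269 [150, 142, 149, 162, 175, 195, 223, 252, 261]
270 [154, 151, 151, 170, 202, 235, 257, 269, 263]
271 [193, 188, 188, 208, 238, 271, 284, 283, 275]
272 [255, 251, 249, 264, 276, 290, 290, 298, 283]
273 [283, 282, 283, 286, 295, 289, 294, 291, 290]
274 [278, 284, 290, 289, 288, 292, 290, 287, 292]
275 [272, 280, 279, 286, 288, 286, 293, 289, 292]
[596.7257354  246.15595992  70.        ] (np.float64(342.6628651289855), np.float64(267.8741817777122)) (np.float64(344.0563666423062), np.float64(255.18670329609193)) (np.float64(344.913794692416), np.float64(247.38003797760166))
```

Request:
move_arm(moves=[[0, 0, 0, 40, -5, -10, 0.6], [0, 0, 0, 40, -5, 0, 0.6], [0, 0, 0, 40, -5, 0, 0.6], [0, 0, 0, 40, -5, 0, 0.6], [0, 0, 0, 40, -5, 0, 0.6], [0, 0, 0, 40, -5, 0, 0.6], [0, 0, 0, 40, -5, 0, 0.6], [0, 0, 0, 20, -10, 0, 0.6]])

```text
time: 7.05
ee_pos: [463.6, -67.9, 135.8]
tool_rot: [2.28, 2.159, 0.006]
wrist_force: [-0.0, 0.4, -0.1]
opening: 55.7
gripper_force: 0.0
```

Request:
move_arm(moves=[[0, 0, 5, 0, 0, 0, 0.65], [0, 0, 0, 0, 0, 0, 0.65], [0, 0, 0, 0, 0, 0, 0.65]])

```text
time: 7.35
ee_pos: [463.1, -72.6, 135.2]
tool_rot: [2.376, 2.053, 0.001]
wrist_force: [0.8, -0.2, -0.2]
opening: 60.4
gripper_force: 0.0
```

```bash
python3 plan.py 462 -45 12; python3 -c "
from h import *
f=grab('wrist','w3.png')
P=np.array(f['pose']);print(P.round(3).tolist())
g=grab('scene')
for z in (40,42,44,46,48): print(z,proj(g,(605,254,z)))"
```

```text
t 7.35 tcp [463.1 -72.6 135.2] x [ 0.145  0.989 -0.   ] y [ 0.989 -0.145  0.002] z [ 0.001 -0.001 -1.   ] F [ 0.8 -0.2 -0.2] op 60.4094460607715 0.0
shift [ 27.2  -5.3 123.2] tilt [ 0.08 -0.04] yaw x 81.6
[[0.989, -0.141, -0.037, 473.59], [-0.146, -0.954, -0.262, -0.241], [0.002, 0.264, -0.964, 302.007], [0.0, 0.0, 0.0, 1.0]]
40 (np.float64(344.15118018987897), np.float64(258.9646484278335))
42 (np.float64(344.2167122858377), np.float64(258.3734255031729))
44 (np.float64(344.28239790697364), np.float64(257.78081749227306))
46 (np.float64(344.34823759342584), np.float64(257.1868195220642))
48 (np.float64(344.41423188786985), np.float64(256.5914266965899))
```

View pics/w3.png

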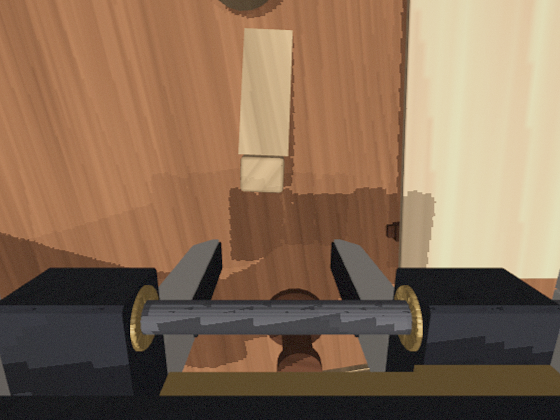

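The wrist view shows the wedge heel top centred at (263,174) and the nose at (268,30).

```bash
python3 - <<'E'
from h import *
f=grab('wrist')
h=onz(f,263,174,54);n=onz(f,268,30,4);print(h,n,np.degrees(np.arctan2(*(n-h)[[1,0]])))
print(onz(f,400,260,28),onz(f,408,20,28),onz(f,402,278,28))
E
python3 plan.py 462 -45 12
```

```text
[457.9375381  -40.30821863  54.        ] [477.96019921  70.41374179   4.        ] 79.74956451843627
[ 568.55396842 -142.08520474   28.        ] [583.85458185  55.80762704  28.        ] [ 569.54885591 -160.74839051   28.        ]
t 7.5 tcp [462.8 -72.9 134.8] x [ 0.147  0.989 -0.   ] y [ 0.989 -0.147  0.   ] z [ 0. -0. -1.] F [ 0.2 -0.3 -1. ] op 60.369217591066544 0.0
shift [ 27.5  -5.  122.8] tilt [ 0.03 -0.01] yaw x 81.5
```

Request:
move_arm(moves=[[0, 0, 1.5, 31, -9, 20, 0.65], [0, 0, 0, 0, 0, 40, 0.65], [0, 0, 0, 0, 0, 40, 0.65], [0, 0, 0, 0, 0, 20, 0.65], [0, 0, 0, 0, 0, 0, 0.65], [0, 0, 0, 0, 0, 0, 0.65]])

```text
time: 8.1
ee_pos: [458.6, -40.4, 14.8]
tool_rot: [-2.406, -2.02, -0.0]
wrist_force: [-0.3, 0.4, 0.9]
opening: 60.3
gripper_force: 0.0
```

Request:
move_arm(moves=[[0, 0, 0, 0, 0, 0, 0], [0, 0, 0, 0, 0, 0, 0], [0, 0, 0, 0, 0, 0, 0], [0, 0, 0, 0, 0, 0, 0], [0, 0, 0, 0, 0, 0, 0]])

```text
time: 8.6
ee_pos: [458.3, -40.4, 15.3]
tool_rot: [2.405, 2.02, 0.0]
wrist_force: [-1.2, -1.3, 6.6]
opening: 33.6
gripper_force: 30.0
```

Request:
move_arm(moves=[[0, 0, 0, 0, 0, -30, 0], [0, 0, 0, 0, -15, -20, 0], [0, 0, 8.3, 0, 0, 0, 0], [0, 0, 8.3, 0, 0, 0, 0], [0, 0, 8.3, 0, 0, 0, 0], [0, 0, 8.3, 0, 0, 0, 0], [0, 0, 8.3, 0, 0, 0, 0], [0, 0, 8.3, 0, 0, 0, 0]])

```text
time: 9.4
ee_pos: [443.3, -37.5, 64.6]
tool_rot: [-3.035, -0.812, 0.0]
wrist_force: [-0.6, -0.5, -0.7]
opening: 33.8
gripper_force: 30.0
```

Request:
move_arm(moves=[[0, 0, 8.3, 0, 0, 0, 0], [0, 0, 8.3, 0, 0, 0, 0], [0, 0, 8.3, 0, 0, 0, 0], [0, 0, 8.3, 0, 0, 0, 0], [0, 0, 0, 0, 0, 0, 0], [0, 0, 0, 0, 0, 0, 0]])

```text
time: 10.0
ee_pos: [443.3, -37.4, 64.6]
tool_rot: [-3.141, 0.075, 0.001]
wrist_force: [0.8, 0.3, -1.4]
opening: 33.7
gripper_force: 30.0
```

```bash
python3 plan.py 446 -17 16; python3 - <<'E'
from h import *
f=grab('wrist','w4.png')
E
```

```text
t 10.0 tcp [443.3 -37.4  64.6] x [ 0.999 -0.048 -0.   ] y [-0.048 -0.999  0.   ] z [-0.  0. -1.] F [ 0.8  0.3 -1.4] op 33.65414877502025 29.975146651268005
shift [  1.7 -20.5  48.6] tilt [-0.02  0.  ] yaw x -2.7
```

View pics/w4.png

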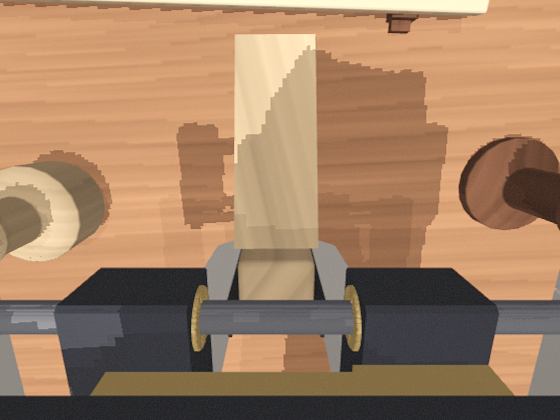

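Wedge is held straight, its nose at (275,35) just short of the board's front edge at the top. Lower it and push.

Request:
move_arm(moves=[[0, 0, 0, 0, -20, 20, 0], [0, 0, 0, 0, 0, 20, 0], [0, 0, 0, 0, 0, 9, 0], [0, 0, 0, 10, 0, 0, 0], [0, 0, 0, 15, 0, 0, 0], [0, 0, 0, 15, 0, 0, 0], [0, 0, 0, 10, 0, 0, 0], [0, 0, 0, 0, 0, 0, 0]])

```text
time: 10.85
ee_pos: [493.7, -20.5, 15.0]
tool_rot: [-3.14, 0.08, 0.004]
wrist_force: [-0.5, 0.6, -4.6]
opening: 34.0
gripper_force: 30.0
```

Request:
move_arm(moves=[[0, 0, 0, 5, 0, 0, 0], [0, 0, 0, 5, 0, 0, 0], [0, 0, 0, 5, 0, 0, 0], [0, 0, 0, 5, 0, 0, 0], [0, 0, 0, 5, 0, 0, 0], [0, 0, 0, 0, 0, 0, 0], [0, 0, 0, 0, 0, 0, 0]])

```text
time: 11.55
ee_pos: [515.3, -21.1, 14.7]
tool_rot: [-3.14, 0.08, 0.012]
wrist_force: [-4.8, 0.5, -5.2]
opening: 33.8
gripper_force: 30.0
```

```bash
python3 plan.py 529 -21 16; python3 - <<'E'
from h import *
f=grab('wrist');g=grab('scene');t=grab('top')
a=cv2.resize(g['color'][200:290,280:400,::-1],None,fx=5,fy=5,interpolation=cv2.INTER_CUBIC)
cv2.imwrite('pics/c3.png',a)
E
```

```text
t 11.55 tcp [515.3 -21.1  14.7] x [ 0.999 -0.051 -0.008] y [-0.051 -0.999 -0.001] z [-0.008  0.001 -1.   ] F [-4.8  0.5 -5.2] op 33.760322782108005 29.998718798160553
shift [13.6 -0.8 -1.4] tilt [-0.45  0.05] yaw x -2.9
```

View pics/c3.png

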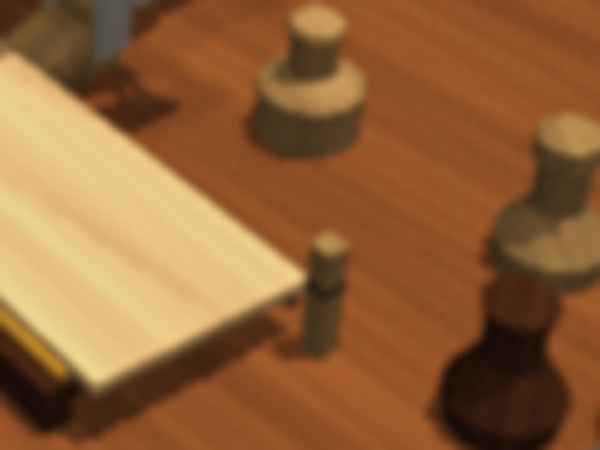

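The board's edge corner is at crop (303,277) and the mark at (325,289); the edge is nearly level. I push a bit more, release, and inspect from close by.

Request:
move_arm(moves=[[0, 0, 0, 4, 0, 0, 0], [0, 0, 0, 4, 0, 0, 0], [0, 0, 0, 3, 0, 0, 0], [0, 0, 0, 0, 0, 0, 0], [0, 0, 0, 0, 0, 0, 0]])

```text
time: 12.2
ee_pos: [531.5, -22.1, 15.9]
tool_rot: [3.14, -0.08, 0.004]
wrist_force: [-3.0, 1.0, -4.6]
opening: 33.9
gripper_force: 30.0
```

Request:
move_arm(moves=[[0, 0, 0, 0, 0, 0, 0.5], [0, 0, 0, 0, 0, 0, 0.6], [0, 0, 0, 0, 0, 0, 0.6], [0, 0, 0, 0, 0, -30, 0.6], [0, 0, 0, -20, 0, -40, 0.6], [0, 0, 0, -20, 0, -40, 0.6], [0, 0, 0, 0, 0, -20, 0.6], [0, 0, 0, 0, 0, 0, 0.6]])

```text
time: 13.0
ee_pos: [493.5, -20.3, 149.4]
tool_rot: [-3.14, 0.08, -0.016]
wrist_force: [0.3, 0.2, -0.2]
opening: 56.0
gripper_force: 0.0
```

```bash
python3 plan.py 470 200 160; python3 - <<'E'
from h import *
f=grab('wrist');s=bot.get_state();print(f['fov_y'],np.round(f['pose'],3).tolist())
r=R.from_rotvec(s['tool_rot']).as_matrix();P=np.array(f['pose'])
print('cam in tool',(r.T@(P[:3,3]-s['ee_pos'])).round(1),(r.T@P[:3,:3]).round(3))
print(onz(f,280,200,0))
g=grab('scene');cv2.imwrite('pics/s3.png',g['color'][:,:,::-1])
E
```

```text
t 13.0 tcp [493.5 -20.3 149.4] x [ 0.999 -0.051  0.01 ] y [-0.051 -0.999 -0.001] z [ 0.011  0.    -1.   ] F [ 0.3  0.2 -0.2] op 56.02036132609194 0.0
shift [ -34.7 -218.8  -10.8] tilt [0.6 0. ] yaw x -2.9
66.11973707250012 [[-0.052, -0.966, -0.253, 564.846], [-0.999, 0.05, 0.013, -23.971], [-0.0, 0.253, -0.967, 316.985], [0.0, 0.0, 0.0, 1.0]]
cam in tool [  73.6    0.2 -169. ] [[-0.001 -0.966 -0.259]
 [ 1.    -0.001 -0.   ]
 [-0.    -0.259  0.966]]
[488.79965098 -24.08217594   0.        ]
```

Request:
move_arm(moves=[[0, 0, -8.5, 0, 0, 0, 0.6], [0, 0, -8.5, 0, 0, 0, 0.6], [0, 0, -8.5, 0, 0, 0, 0.6], [0, 0, -8.5, 0, 0, 0, 0.6], [0, 0, -8.5, 0, 0, 0, 0.6], [0, 0, -8.5, 0, 0, 0, 0.6], [0, 0, -8.5, 0, 0, 0, 0.6], [0, 0, -8.5, 0, 0, 0, 0.6]])

```text
time: 13.9
ee_pos: [490.1, -19.9, 144.0]
tool_rot: [-2.642, -1.697, 0.003]
wrist_force: [0.2, -0.7, 0.2]
opening: 55.8
gripper_force: 0.0
```

Request:
move_arm(moves=[[0, 0, -8.5, 0, 0, 0, 0.6], [0, 0, -8.5, 0, 0, 0, 0.6], [0, 0, -8, 0, 0, 0, 0.6], [0, 0, 0, 44, 5, 0, 0.6], [0, 0, 0, 44, 5, 0, 0.6], [0, 0, 0, 44, 5, 0, 0.6], [0, 0, 0, 44, 5, 0, 0.6], [0, 0, 0, 44, 5, 0, 0.6]])

```text
time: 14.7
ee_pos: [514.9, 201.7, 143.9]
tool_rot: [-2.219, -2.221, 0.003]
wrist_force: [0.4, 1.0, 0.4]
opening: 55.5
gripper_force: 0.0
```

Request:
move_arm(moves=[[-8.5, 0, 0, 40, 5, 0, 0.6], [-8.5, 0, 0, 0, 0, 0, 0.6], [-8.5, 0, 0, 0, 0, 0, 0.6], [-8.5, 0, 0, 0, 0, 0, 0.6], [-8.5, 0, 0, 0, 0, 0, 0.6], [-2.5, 0, 0, 0, 0, 0, 0.6], [0, 0, 0, 0, 0, 0, 0.6], [0, 0, 0, 0, 0, 0, 0.6]])

```text
time: 15.5
ee_pos: [526.8, 235.6, 143.8]
tool_rot: [1.892, 1.879, 0.522]
wrist_force: [-0.6, 0.9, -0.8]
opening: 55.6
gripper_force: 0.0
```

```bash
python3 plan.py 525 245 117; python3 - <<'E'
from h import *
f=grab('wrist','w5.png')
print(proj(f,(591,247,44)),proj(f,(591,238,44)))
E
```

```text
t 15.5 tcp [526.8 235.6 143.8] x [ 0.015  0.999 -0.029] y [0.841 0.003 0.541] z [ 0.54  -0.033 -0.841] F [-0.6  0.9 -0.8] op 55.648780765833415 0.0
shift [ 10.1 -16.   21.3] tilt [32.71 -1.88] yaw x 89.1
(np.float64(275.3253469713125), np.float64(184.94505094159348)) (np.float64(275.3024311424838), np.float64(194.62037449350723))
```

View pics/w5.png

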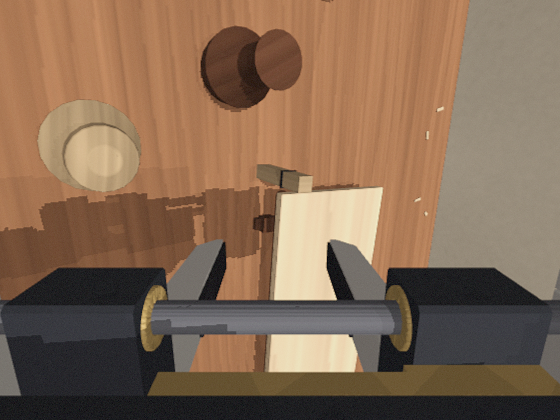

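Tilted view: the post runs from (258,172) at the base to (303,184) at the top, the dark line is near (284,178), and the board corner is at (277,195). I'll zoom in.

```bash
python3 - <<'E'
from h import *
f=grab('wrist')
a=cv2.resize(f['color'][155:205,245:320,::-1],None,fx=10,fy=10,interpolation=cv2.INTER_CUBIC)
cv2.imwrite('pics/c4.png',a)
E
```

```text
(no output)
```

View pics/c4.png

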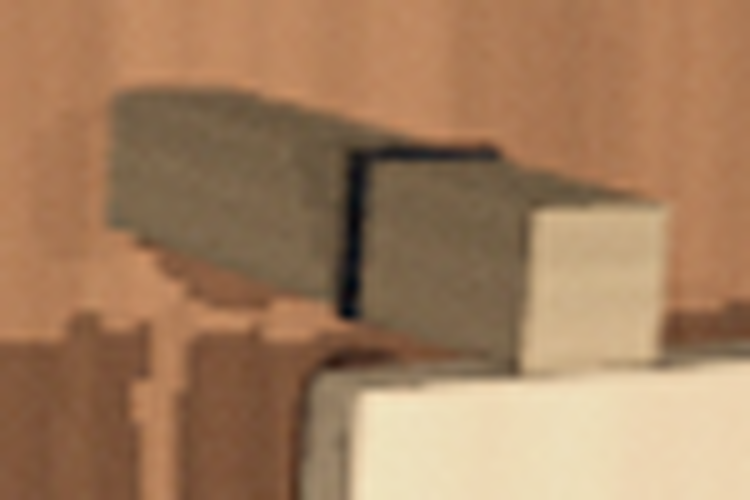

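Zoomed, the post's front-face edges are: far edge base (112,95), line (355,150), top (532,208); near edge base (110,225), line (347,315). The board's top corner is at (355,390). I untilt for a second view to triangulate.

Request:
move_arm(moves=[[8.5, 0, 0, 0, 0, 0, 0.6], [8.5, 0, 0, 0, 0, 0, 0.6], [8.5, 0, 0, 0, 0, 0, 0.6], [7, 0, 0, 0, 0, 0, 0.6], [0, 0, 0, 0, 0, 0, 0.6], [0, 0, 0, 0, 0, 0, 0.6]])

```text
time: 16.2
ee_pos: [535.1, 226.6, 125.0]
tool_rot: [2.096, 2.035, 0.195]
wrist_force: [-0.3, 0.4, -0.2]
opening: 56.2
gripper_force: 0.0
```

```bash
python3 plan.py 525 245 117; python3 - <<'E'
from h import *
f=grab('wrist'); u,v=proj(f,(590,240,44)); print(u,v, f['pose'].tolist() if hasattr(f['pose'],'tolist') else f['pose'])
u,v=int(u),int(v)
a=cv2.resize(f['color'][v-25:v+25,u-40:u+35,::-1],None,fx=10,fy=10,interpolation=cv2.INTER_CUBIC)
cv2.imwrite('pics/c5.png',a);print('origin',u-40,v-25)
E
```

```text
t 16.2 tcp [535.1 226.6 125. ] x [ 0.036  0.998 -0.053] y [ 0.97  -0.022  0.244] z [ 0.242 -0.06  -0.968] F [-0.3  0.4 -0.2] op 56.21761954895377 0.0
shift [ 18.4 -12.1   4.2] tilt [14.02 -3.46] yaw x 87.9
316.2569035400041 186.30508750321377 [[0.9694470009258845, -0.09919936470712871, 0.2243479405689018, 497.59203776692834], [-0.022389284068316855, -0.9465480950561823, -0.3217847474701341, 309.5262655358348], [0.24427695829675308, 0.306930268607076, -0.9198492147401508, 282.6446420590883], [0.0, 0.0, 0.0, 1.0]]
origin 276 161
```

View pics/c5.png

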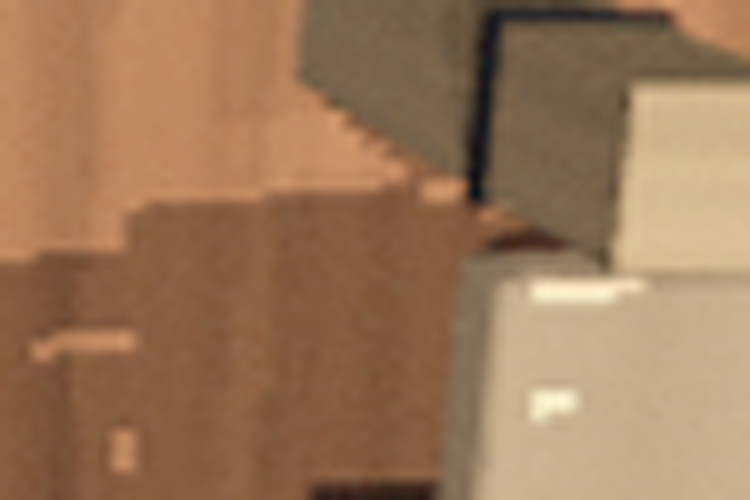

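In this view the board corner is at crop (495,278), the line's far end at (490,13), its near end at (478,200) and the near base at (302,75). I'll triangulate.

```bash
python3 - <<'E'
from h import *
g=bot.grab_frame('wrist'); 
Tt=np.array([[-0.001,-0.966,-0.259],[1,-0.001,0],[0,-0.259,0.966]])
r=np.array([[.015,.999,-.029],[.841,.003,.541],[.54,-.033,-.841]]).T
u,s,v=np.linalg.svd(r);r=u@v
f=dict(g);P=np.eye(4);P[:3,:3]=r@Tt;P[:3,3]=np.array([526.8,235.6,143.8])+r@np.array([73.6,.2,-169]);f['pose']=P
A=lambda u,v:(245+(u+.5)/10-.5,155+(v+.5)/10-.5)
B=lambda u,v:(276+(u+.5)/10-.5,161+(v+.5)/10-.5)
for n,a,b in[('corner',(355,390),(495,278)),('line far',(355,150),(490,13)),('line near',(347,315),(478,200)),('base near',(110,225),(302,75)),('top near',(522,362),(608,262)),('top far',(532,208),(630,85))]:
    p=two(f,A(*a),g,B(*b)); print(n,p.round(1),np.array(proj(f,p))-A(*a))
# single view: base plane
for F,X,b,l in((f,A,(110,225),(347,315)),(f,A,(112,95),(355,150)),(g,B,(302,75),(478,200))):
    q=onz(F,*X(*b),0); o,d=ray(F,*X(*l)); print('post x',q.round(1),'line',(o+d*(q[0]-o[0])/d[0]).round(1))
q=onz(g,*B(495,278),44);print(q, onz(f,*A(355,390),44), onz(f,*A(355,390),42),onz(g,*B(495,278),42))
h=bot.grab_frame('scene');cv2.imwrite('pics/c6.png',cv2.resize(h['color'][240:280,320:370,::-1],None,fx=12,fy=12,interpolation=cv2.INTER_CUBIC))
E
```

```text
corner [595.3 239.8  44.7] [0.13452238 0.45718759]
line far [592.5 262.7  48.7] [0.13106577 0.69509067]
line near [592.2 247.7  48. ] [0.16280537 0.74455011]
base near [592.9 248.4   3.3] [0.11265011 0.3127228 ]
top near [590.3 250.   77. ] [0.1319796  0.49297443]
top far [592.2 262.3  75.4] [0.11495393 0.50902493]
post x [594.7 247.9   0. ] line [594.7 247.2  44.1]
post x [595.2 261.2   0. ] line [595.2 262.5  44.5]
post x [594.1 247.3   0. ] line [594.1 245.8  43.7]
[595.61735846 239.14715474  44.        ] [595.7039616  240.02219952  44.        ] [597.02936391 239.39951547  42.        ] [596.45628275 238.54441519  42.        ]
```

View pics/c6.png

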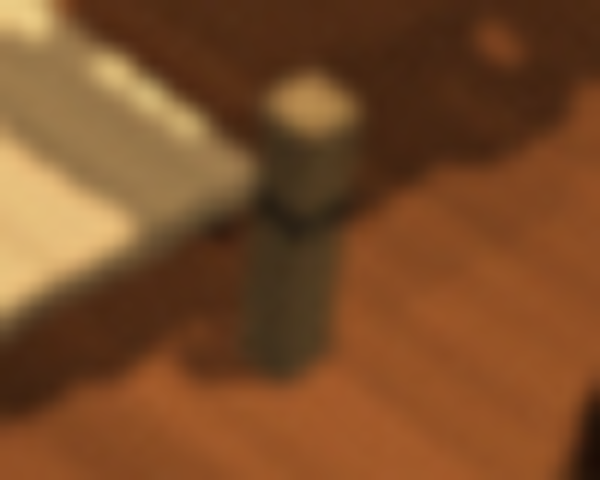

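Scene zoom: board corner at about (262,172), left end of the mark at (258,205), mark on the near post corner at (295,230). I check the heights from these pixels.

```bash
python3 - <<'E'
from h import *
g=bot.grab_frame('scene')
S=lambda u,v:(320+(u+.5)/12-.5,240+(v+.5)/12-.5)
def zfit(xy,px):
    zs=np.linspace(20,90,1401);q=np.array([proj(g,(xy[0],xy[1],z)) for z in zs]);i=np.argmin(abs(q[:,1]-px[1]));return zs[i],q[i]-px
x,y=592.4,248
for n,xy,p in[('corner',(595.3,239.8),(262,172)),('line left',(x+14,y-.8),(258,205)),('line near',(x+14.8,y+13.2),(295,230)),('base near',(x+14.8,y+13.2),(285,378)),('top near',(x+14.8,y+13.2),(313,138)),('top left',(x+14,y-.8),(265,103))]:
    print(n,zfit(xy,S(*p)))
E
python3 plan.py 494 -20 150
```

```text
corner (np.float64(42.150000000000006), array([ 1.21819843, -0.00323659]))
line left (np.float64(44.2), array([ 0.86183649, -0.00487296]))
line near (np.float64(47.0), array([1.82761155, 0.00457963]))
base near (np.float64(20.0), array([ 1.75423827, -4.39950241]))
top near (np.float64(72.35), array([ 1.20560744, -0.00692655]))
top left (np.float64(72.4), array([ 1.17822457e+00, -6.49773114e-04]))
t 16.4 tcp [531.8 230.3 124.4] x [ 0.026  0.998 -0.056] y [ 0.97  -0.012  0.242] z [ 0.241 -0.061 -0.969] F [ 0.5  0.5 -1.4] op 56.27876843055898 0.0
shift [-252.3  -27.5  -18.7] tilt [13.92 -3.48] yaw x 88.5
```

Estimates agree that the edge is about 2–3.5 mm low, with the mark at about 44. I return, regrip the wedge and push about 7–8 mm more.

Request:
move_arm(moves=[[7, 1.75, 0, 0, 0, -10, 0.6], [7, 1.75, 0, 0, 0, -10, 0.6], [0, 0, 0, -40, -5, -5, 0.6], [0, 0, 0, -40, -5, 0, 0.6], [0, 0, 0, -40, -5, 0, 0.6], [0, 0, 0, -40, -5, 0, 0.6], [0, 0, 0, -40, -5, 0, 0.6], [0, 0, 0, -40, -5, 0, 0.6]])

```text
time: 17.2
ee_pos: [493.6, -9.1, 147.6]
tool_rot: [-2.24, -2.199, -0.004]
wrist_force: [1.2, -0.4, 0.2]
opening: 56.1
gripper_force: 0.0
```

Request:
move_arm(moves=[[0, 0, 8.5, 0, 0, 0, 0.6], [0, 0, 8.5, 0, 0, 0, 0.6], [0, 0, 8.5, 0, 0, 0, 0.6], [0, 0, 8.5, 0, 0, 0, 0.6], [0, 0, 8.5, 0, 0, 0, 0.6], [0, 0, 8.5, 0, 0, 0, 0.6], [0, 0, 8.5, 0, 0, 0, 0.6], [0, 0, 8.5, 0, 0, 0, 0.6]])

```text
time: 18.0
ee_pos: [493.8, -7.4, 147.7]
tool_rot: [-3.087, -0.56, -0.001]
wrist_force: [0.7, -0.1, -0.1]
opening: 55.7
gripper_force: 0.0
```

Request:
move_arm(moves=[[0, 0, 8.5, 0, 0, 0, 0.6], [0, 0, 8.5, 0, 0, 0, 0.6], [0, 0, 7, 0, 0, 0, 0.6], [0, 0, 0, 0, 0, 0, 0.6], [0, 0, 0, 0, 0, 0, 0.6], [0, 0, 0, 0, 0, 0, 0.6]])

```text
time: 18.6
ee_pos: [494.4, -8.4, 147.9]
tool_rot: [-3.135, 0.085, 0.0]
wrist_force: [0.3, -0.0, 0.0]
opening: 55.5
gripper_force: 0.0
```

```bash
python3 plan.py 531 -21 16
```

```text
t 18.6 tcp [494.4  -8.4 147.9] x [ 0.999 -0.054 -0.   ] y [-0.054 -0.999 -0.006] z [-0.     0.006 -1.   ] F [ 0.3 -0.   0. ] op 55.52137433624402 0.0
shift [ 37.3  11.3 131.8] tilt [-0.    0.33] yaw x -3.1
```

Request:
move_arm(moves=[[0, 0, 0, 36, 11, 0, 0.6], [0, 0, 0, 0, 0, 45, 0.6], [0, 0, 0, 0, 0, 45, 0.6], [0, 0, 0, 0, 0, 25, 0.6], [0, 0, 0, 0, 0, 16, 0.6], [0, 0, 0, 0, 0, 0, 0.6], [0, 0, 0, 0, 0, 0, 0.6]])

```text
time: 19.3
ee_pos: [530.3, -21.4, 17.1]
tool_rot: [-3.134, 0.089, -0.0]
wrist_force: [-0.4, -0.2, 0.6]
opening: 56.2
gripper_force: 0.0
```

Request:
move_arm(moves=[[0, 0, 0, 0, 0, 0, 0], [0, 0, 0, 0, 0, 0, 0], [0, 0, 0, 0, 0, 0, 0], [0, 0, 0, 0, 0, 0, 0], [0, 0, 0, 0, 0, 0, 0]])

```text
time: 19.8
ee_pos: [530.5, -21.6, 17.7]
tool_rot: [-3.134, 0.09, -0.002]
wrist_force: [-0.5, 0.0, 6.8]
opening: 34.0
gripper_force: 30.0
```

Request:
move_arm(moves=[[0, 0, 0, 2, 0, 0, 0], [0, 0, 0, 2, 0, 0, 0], [0, 0, 0, 2, 0, 0, 0], [0, 0, 0, 1, 0, 0, 0], [0, 0, 0, 0, 0, 0, 0], [0, 0, 0, 0, 0, 0, 0], [0, 0, 0, 0, 0, 0, 0]])

```text
time: 20.5
ee_pos: [530.6, -21.7, 17.5]
tool_rot: [-3.134, 0.089, 0.02]
wrist_force: [-10.0, -0.2, 15.1]
opening: 33.7
gripper_force: 30.0
```

```bash
python3 plan.py 531 -21 16
```

```text
t 20.5 tcp [530.6 -21.7  17.5] x [ 0.998 -0.057 -0.013] y [-0.057 -0.998 -0.006] z [-0.013  0.006 -1.   ] F [-10.   -0.2  15.1] op 33.684964026011386 30.00685751438141
shift [ 0.4 -0.7  1.5] tilt [-0.72  0.37] yaw x -3.3
```

Request:
move_arm(moves=[[0, 0, 0, 0, 0, -2, 0], [0, 0, 0, 1, 0, 0, 0], [0, 0, 0, 0, 0, 0, 0], [0, 0, 0, 0, 0, 0, 0]])

```text
time: 20.9
ee_pos: [531.3, -21.6, 17.7]
tool_rot: [-3.134, 0.09, 0.022]
wrist_force: [-7.6, -0.3, 2.6]
opening: 33.8
gripper_force: 30.0
```

Request:
move_arm(moves=[[0, 0, 0, 1, 0, 0, 0], [0, 0, 0, 1, 0, 0, 0], [0, 0, 0, 1, 0, 0, 0], [0, 0, 0, 0, 0, 0, 0], [0, 0, 0, 0, 0, 0, 0]])

```text
time: 21.4
ee_pos: [531.6, -21.6, 17.7]
tool_rot: [-3.134, 0.09, 0.03]
wrist_force: [-12.2, 1.0, 7.8]
opening: 33.8
gripper_force: 30.0
```

Request:
move_arm(moves=[[0, 0, 0, 0, 0, -1, 0], [0, 0, 0, 0, 0, -1, 0], [0, 0, 0, 0, 0, 0, 0], [0, 0, 0, 0, 0, 0, 0]])

```text
time: 21.8
ee_pos: [537.4, -21.9, 19.4]
tool_rot: [-3.134, 0.09, 0.012]
wrist_force: [-5.4, 0.3, -5.2]
opening: 33.9
gripper_force: 30.0
```

```bash
python3 - <<'E'
from h import *
g=grab('scene');f=grab('wrist');s=st();print(np.round(s['joint_torque'],1))
a=np.vstack([cv2.resize(g['color'][150:290,220:360,::-1],(560,300)) ,cv2.resize(f['color'][0:300,:,::-1],(560,300))])
cv2.imwrite('pics/x1.png',a)
E
```

```text
t 21.9 tcp [539.1 -22.   20. ] x [ 0.998 -0.057 -0.004] y [-0.057 -0.998 -0.006] z [-0.004  0.006 -1.   ] F [-3.9 -0.1 -5.3] op 34.2093225872804 29.993973076343536
[  0.  -46.3   0.6 -12.7   0.   -1.7   0. ]
```

View pics/x1.png

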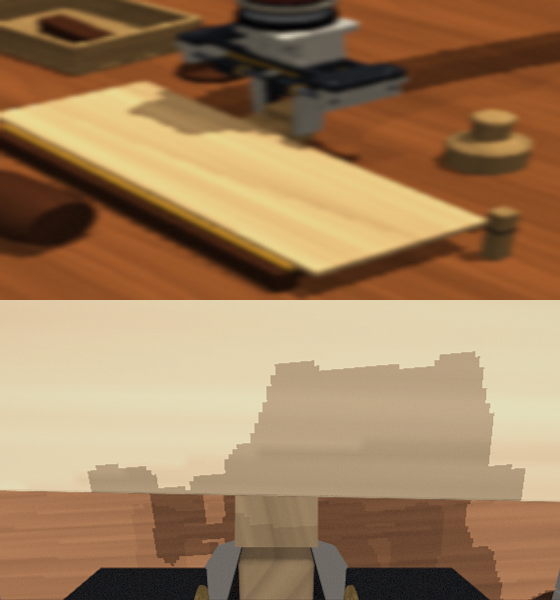

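The picture shows the offcut in the box and the wedge under the edge. I set the wedge down and release.

Request:
move_arm(moves=[[0, 0, 0, -2, 0, 1, 0], [0, 0, 0, 0, 0, 1.5, 0], [0, 0, 0, 0, 0, 0, 0], [0, 0, 0, 0, 0, 0, 0]])

```text
time: 22.3
ee_pos: [539.6, -22.0, 18.5]
tool_rot: [-3.134, 0.09, -0.002]
wrist_force: [-3.8, 0.7, -4.5]
opening: 33.6
gripper_force: 30.0
```

Request:
move_arm(moves=[[0, 0, 0, 0, 0, 0, 0.5], [0, 0, 0, 0, 0, 0, 0.6], [0, 0, 0, 0, 0, 0, 0.6], [0, 0, 0, 0, 0, -30, 0.6], [0, 0, 0, -15, 0, -40, 0.6], [0, 0, 0, -15, 0, -40, 0.6], [0, 0, 0, 0, 0, -40, 0.6], [0, 0, 0, 0, 0, 0, 0.6]])

```text
time: 23.1
ee_pos: [513.8, -21.4, 174.5]
tool_rot: [-3.134, 0.091, -0.024]
wrist_force: [1.6, 0.1, -0.5]
opening: 55.9
gripper_force: 0.0
```

```bash
python3 - <<'E'
from h import *
g=grab('scene','s5.png')
I={k:cv2.imread('pics/'+k)[:,:,:].astype(float).sum(2) for k in('scene1.png','s3.png','s5.png')}
# lower boundary of the board's left end: per column, last bright->dark crossing scanning v
for k,im in I.items():
    out=[]
    for u in range(318,342,2):
        c=im[244:275,u]; b=cv2.GaussianBlur(c.reshape(-1,1),(1,3),0).ravel()
        d=np.diff(b); i=np.argmin(d)
        if 0<i<len(d)-1:
            y0,y1,y2=d[i-1:i+2]; i=i+.5*(y0-y2)/(y0-2*y1+y2)
        out.append(round(244.5+i,2))
    print(k,out)
    print('  post cols min', [round(float(im[253:263,u].argmin()+253),1) for u in range(341,349)])
for z in(28,40,42,44,46):print(z,np.round(proj(g,(593,239,z)),2))
E
python3 plan.py 464 117 140
```

```text
scene1.png [np.float64(268.51), np.float64(267.59), np.float64(266.75), np.float64(265.7), np.float64(264.84), np.float64(263.97), np.float64(262.96), np.float64(262.26), np.float64(261.45), np.float64(260.57), np.float64(259.61), np.float64(259.34)]
  post cols min [256.0, 257.0, 258.0, 258.0, 258.0, 258.0, 257.0, 257.0]
s3.png [np.float64(266.54), np.float64(265.58), np.float64(264.49), np.float64(263.27), np.float64(262.27), np.float64(261.23), np.float64(260.04), np.float64(258.73), np.float64(257.81), np.float64(256.8), np.float64(256.05), np.float64(255.13)]
  post cols min [257.0, 257.0, 258.0, 258.0, 258.0, 258.0, 257.0, 257.0]
s5.png [np.float64(266.21), np.float64(265.05), np.float64(264.01), np.float64(262.78), np.float64(261.69), np.float64(260.46), np.float64(259.56), np.float64(258.02), np.float64(257.01), np.float64(255.9), np.float64(255.03), np.float64(254.37)]
  post cols min [256.0, 257.0, 258.0, 258.0, 258.0, 258.0, 257.0, 257.0]
28 [342.52 257.46]
40 [342.89 253.96]
42 [342.96 253.37]
44 [343.02 252.78]
46 [343.08 252.19]
t 23.15 tcp [512.  -21.3 171.9] x [ 0.998 -0.058  0.01 ] y [-0.058 -0.998 -0.007] z [ 0.01   0.006 -1.   ] F [ 0.4 -0.3 -0.6] op 55.55174304542555 0.0
shift [ -56.2 -135.1   32.2] tilt [0.58 0.36] yaw x -3.3
```

```bash
python3 - <<'E'
from h import *
f=grab('top');im=f['color']
hsv=cv2.cvtColor(im,cv2.COLOR_RGB2HSV)
for n,(u,v),kind in[('pot',(238,271),'p'),('pale2',(181,275),'p'),('darkvase',(163,236),'d'),('stick',(346,271),'d')]:
    w=16;c=hsv[v-w:v+w,u-w:u+w].astype(int)
    m=(c[:,:,1]<140)&(c[:,:,2]>70) if kind=='p' else (c[:,:,2]<65)
    k,lab,st_,cen=cv2.connectedComponentsWithStats(m.astype(np.uint8))
    i=1+np.argmax(st_[1:,4]) if k>1 else 0
    q=cen[i]+[u-w,v-w]; print(n,'area',st_[i,4],'bbox',st_[i,:4],q.round(1),'z30',onz(f,*q,30).round(0)[:2],'z60',onz(f,*q,60).round(0)[:2])
for n,u,v in[('pot top',237.75,270.75),('pale2 top',179.25,275),('vase top',161.25,233.75)]:print(n,onz(f,u,v,79).round(0))
for n,u,v in[('pot body',239.2,272),('pale2 body',183,276),('vase body',164.5,236.3)]:print(n,onz(f,u,v,20).round(0))
for n,(u,v) in dict(stick=(346,271),vase=(163,236),bench=(300,320)).items(): print(n,hsv[v-1:v+2,u-1:u+2,].reshape(-1,3).mean(0))
E
```

```text
pot area 342 bbox [ 6  6 21 22] [238.3 271.5] z30 [464. 119.] z60 [463. 117.]
pale2 area 322 bbox [ 7  7 21 20] [182.3 275.4] z30 [453. 285.] z60 [452. 280.]
darkvase area 195 bbox [ 9  7 19 19] [167.  236.9] z30 [567. 333.] z60 [564. 327.]
stick area 63 bbox [11  7 13 16] [344.6 267.9] z30 [ 473. -197.] z60 [ 472. -193.]
pot top [464. 118.  79.]
pale2 top [453. 285.  79.]
vase top [572. 340.  79.]
pot body [462. 117.  20.]
pale2 body [451. 284.  20.]
vase body [570. 342.  20.]
stick [ 10.55555556 171.77777778  80.55555556]
vase [ 10.22222222 172.44444444  74.44444444]
bench [  3.22222222 159.22222222  70.33333333]
```

Request:
move_arm(moves=[[0, 0, -8.5, 0, 0, 0, 0.65], [0, 0, -8.5, 0, 0, 0, 0.65], [0, 0, -8.5, 0, 0, 0, 0.65], [0, 0, -8.5, 0, 0, 0, 0.65], [0, 0, -8.5, 0, 0, 0, 0.65], [0, 0, -8.5, 0, 0, 0, 0.65], [0, 0, -8.5, 0, 0, 0, 0.65], [0, 0, -8.5, 0, 0, 0, 0.65]])

```text
time: 24.0
ee_pos: [508.5, -21.1, 166.8]
tool_rot: [-2.643, -1.685, -0.003]
wrist_force: [-0.3, -0.3, -0.3]
opening: 60.3
gripper_force: 0.0
```

Request:
move_arm(moves=[[0, 0, -8.5, 0, 0, 0, 0.65], [0, 0, -8.5, 0, 0, 0, 0.65], [0, 0, -5, 35, -12, 0, 0.65], [0, 0, 0, 35, -12, 0, 0.65], [0, 0, 0, 35, -12, 0, 0.65], [0, 0, 0, 33, -12, 0, 0.65], [0, 0, 0, 0, 0, 0, 0.65], [0, 0, 0, 0, 0, 0, 0.65]])

```text
time: 24.8
ee_pos: [471.6, 120.5, 168.1]
tool_rot: [-2.278, -2.155, -0.004]
wrist_force: [0.5, 0.6, 0.4]
opening: 60.8
gripper_force: 0.0
```

```bash
python3 plan.py 463 117 46
```

```text
t 24.8 tcp [471.6 120.5 168.1] x [0.055 0.998 0.006] y [ 0.998 -0.055 -0.002] z [-0.002  0.006 -1.   ] F [0.5 0.6 0.4] op 60.819949758449326 0.0
shift [ -4.7  -8.1 122.1] tilt [-0.11  0.35] yaw x 86.8
```

Request:
move_arm(moves=[[0, 0, 0, -4, -8, 20, 0.65], [0, 0, 0, 0, 0, 40, 0.65], [0, 0, 0, 0, 0, 30, 0.65], [0, 0, 0, 0, 0, 20, 0.65], [0, 0, 0, 0, 0, 11, 0.65], [0, 0, 0, 0, 0, 0, 0.65], [0, 0, 0, 0, 0, 0, 0.65]])

```text
time: 25.5
ee_pos: [464.6, 116.8, 48.5]
tool_rot: [-2.283, -2.152, -0.008]
wrist_force: [-0.8, 0.7, -0.2]
opening: 60.5
gripper_force: 0.0
```

Request:
move_arm(moves=[[0, 0, 0, 0, 0, 0, 0], [0, 0, 0, 0, 0, 0, 0], [0, 0, 0, 0, 0, 0, 0], [0, 0, 0, 0, 0, 0, 0], [0, 0, 0, 0, 0, 0, 0], [0, 0, 0, 0, 0, 0, 0]])

```text
time: 26.1
ee_pos: [464.3, 117.4, 48.7]
tool_rot: [-2.282, -2.154, -0.008]
wrist_force: [-0.1, -0.7, 4.4]
opening: 31.2
gripper_force: 30.0
```

```bash
python3 plan.py 649 -12 150
```

```text
t 26.1 tcp [464.3 117.4  48.7] x [0.057 0.998 0.006] y [ 0.998 -0.057  0.001] z [ 0.001  0.006 -1.   ] F [-0.1 -0.7  4.4] op 31.224426175908505 30.000735367405582
shift [-117.9  191.9 -102. ] tilt [0.06 0.36] yaw x 86.7
```

Request:
move_arm(moves=[[0, 0, 0, 0, 0, -30, 0], [0, 0, 0, 0, 0, -40, 0], [0, 0, 0, 0, 0, -30, 0], [0, 0, 0, -30, 45, 0, 0], [0, 0, 0, -30, 45, 0, 0], [0, 0, 0, -30, 45, 0, 0], [0, 0, 0, -28, 45, 0, 0], [0, 0, 0, 0, 12, 0, 0]])

```text
time: 26.9
ee_pos: [640.0, -11.6, 145.8]
tool_rot: [2.295, 2.144, 0.003]
wrist_force: [-0.8, -0.8, -2.3]
opening: 31.4
gripper_force: 30.0
```

Request:
move_arm(moves=[[0, 0, 0, 0, 0, 20, 0], [0, 0, 0, 0, 0, 15, 0], [0, 0, 0, 0, 0, 0, 0], [0, 0, 0, 0, 0, 0, 0]])

```text
time: 27.3
ee_pos: [635.9, -2.5, 111.9]
tool_rot: [-2.279, -2.154, -0.005]
wrist_force: [0.1, -0.3, -0.9]
opening: 31.3
gripper_force: 30.0
```

```bash
python3 plan.py 649 -12 94;python3 - <<'E'
from h import *
f=grab('wrist');im=f['color'].astype(int)
hsv=cv2.cvtColor(f['color'],cv2.COLOR_RGB2HSV)
for v in(60,120,180): print(v,[tuple(hsv[v,u]) for u in range(100,460,30)])
E
```

```text
t 27.3 tcp [635.9  -2.5 111.9] x [0.057 0.998 0.006] y [ 0.998 -0.057 -0.002] z [-0.002  0.006 -1.   ] F [ 0.1 -0.3 -0.9] op 31.331049456075032 29.99977671483066
shift [-8.8 13.7 17.9] tilt [-0.09  0.36] yaw x 86.8
60 [(np.uint8(12), np.uint8(132), np.uint8(160)), (np.uint8(13), np.uint8(131), np.uint8(167)), (np.uint8(13), np.uint8(131), np.uint8(167)), (np.uint8(12), np.uint8(130), np.uint8(169)), (np.uint8(21), np.uint8(58), np.uint8(228)), (np.uint8(22), np.uint8(58), np.uint8(227)), (np.uint8(19), np.uint8(60), np.uint8(228)), (np.uint8(18), np.uint8(66), np.uint8(228)), (np.uint8(22), np.uint8(56), np.uint8(229)), (np.uint8(20), np.uint8(59), np.uint8(228)), (np.uint8(20), np.uint8(58), np.uint8(227)), (np.uint8(13), np.uint8(133), np.uint8(176))]
120 [(np.uint8(12), np.uint8(128), np.uint8(169)), (np.uint8(12), np.uint8(132), np.uint8(159)), (np.uint8(12), np.uint8(131), np.uint8(164)), (np.uint8(12), np.uint8(130), np.uint8(163)), (np.uint8(22), np.uint8(58), np.uint8(228)), (np.uint8(22), np.uint8(54), np.uint8(230)), (np.uint8(20), np.uint8(60), np.uint8(229)), (np.uint8(18), np.uint8(66), np.uint8(229)), (np.uint8(21), np.uint8(58), np.uint8(229)), (np.uint8(21), np.uint8(58), np.uint8(229)), (np.uint8(20), np.uint8(128), np.uint8(201)), (np.uint8(13), np.uint8(130), np.uint8(177))]
180 [(np.uint8(12), np.uint8(128), np.uint8(170)), (np.uint8(13), np.uint8(129), np.uint8(168)), (np.uint8(12), np.uint8(129), np.uint8(160)), (np.uint8(12), np.uint8(137), np.uint8(156)), (np.uint8(18), np.uint8(67), np.uint8(227)), (np.uint8(20), np.uint8(62), np.uint8(228)), (np.uint8(17), np.uint8(79), np.uint8(164)), (np.uint8(18), np.uint8(65), np.uint8(229)), (np.uint8(20), np.uint8(62), np.uint8(228)), (np.uint8(23), np.uint8(52), np.uint8(230)), (np.uint8(9), np.uint8(140), np.uint8(109)), (np.uint8(12), np.uint8(125), np.uint8(174))]
```

```bash
python3 - <<'E'
from h import *
f=grab('wrist');hsv=cv2.cvtColor(f['color'],cv2.COLOR_RGB2HSV)
for v in(20,60,100):
    u=np.where(hsv[v,:,1]<85)[0];u=u[(u>150)&(u<450)]
    a,b=onz(f,u[0],v,43.5),onz(f,u[-1]+1,v,44);print(v,u[0],u[-1],a.round(1),b.round(1),((a+b)/2).round(1))
E
python3 plan.py 649 -12 94
```

```text
20 194 406 [590.8 136.4  43.5] [730.4 128.2  44. ] [660.6 132.3  43.8]
60 196 402 [589.1 112.2  43.5] [728.8 104.1  44. ] [659.  108.1  43.8]
100 197 397 [586.7  86.5  43.5] [726.5  78.5  44. ] [656.6  82.5  43.8]
t 27.4 tcp [636.9  -2.4 113.3] x [0.057 0.998 0.006] y [ 0.998 -0.057  0.001] z [ 0.001  0.006 -1.   ] F [ 0.1 -0.5 -1.8] op 31.371446566332438 29.999807099229656
shift [-9.  12.6 19.2] tilt [0.08 0.37] yaw x 86.7
```

Request:
move_arm(moves=[[0, 0, 0, -8, 13, 0, 0], [0, 0, 0, 0, 0, 10, 0], [0, 0, 0, 0, 0, 8, 0], [0, 0, 0, 0, 0, 0, 0], [0, 0, 0, 0, 0, 0, 0]])

```text
time: 27.9
ee_pos: [648.1, -10.8, 94.0]
tool_rot: [-2.279, -2.153, -0.005]
wrist_force: [0.1, -0.1, -1.8]
opening: 31.5
gripper_force: 30.0
```

Request:
move_arm(moves=[[0, 0, 0, 0, 0, 1, 0], [0, 0, 0, 0, 0, 0, 0.5], [0, 0, 0, 0, 0, 0, 0.65], [0, 0, 0, 0, 0, 0, 0.65], [0, 0, 0, 0, 0, 0, 0.65], [0, 0, 0, 0, 0, -30, 0.65], [0, 0, 0, 0, 0, -40, 0.65], [0, 0, 0, 0, 0, -10, 0.65]])

```text
time: 28.7
ee_pos: [652.0, -11.3, 178.2]
tool_rot: [2.284, 2.156, 0.018]
wrist_force: [0.8, 0.1, 0.6]
opening: 60.3
gripper_force: 0.0
```

```bash
python3 plan.py 465 -194 150; python3 - <<'E'
from h import *
f=grab('wrist');t=grab('top')
hsv=cv2.cvtColor(t['color'],cv2.COLOR_RGB2HSV)
# dark blobs near the stick in top view
print(hsv[262:280,336:358,2])
E
```

```text
t 28.7 tcp [652.  -11.3 178.2] x [0.058 0.998 0.008] y [ 0.998 -0.058  0.009] z [ 0.009  0.007 -1.   ] F [0.8 0.1 0.6] op 60.303875900431045 0.0
shift [-193.4 -176.4   25.2] tilt [0.52 0.42] yaw x 86.7
[[117 108  95  86  71  63  56  54  50  46  50  52  56  57  62  72  78  83
   88 101 120 137]
 [130 128 120 110  97  87  68  55  48  40  41  43  45  46  48  58  66  73
   81  87 104 127]
 [136 134 130 120 114 102  90  67  52  42  40  42  43  42  43  46  51  64
   70  81  92 114]
 [143 138 132 127 122 111 101  80  61  46  40  43  44  46  47  47  46  50
   60  75  87 112]
 [143 137 132 129 125 120 110  94  75  54  46  44  48  51  54  49  47  48
   52  67  87 105]
 [119 119 116 117 122 119 116 107  87  65  49  44  49  53  52  53  48  45
   50  64  82 102]
 [ 88  88  90  92  97 106 112 112  99  79  59  48  50  52  50  51  48  47
   48  58  78  99]
 [ 80  79  76  72  75  78  87  98  96  89  67  52  49  54  49  50  50  47
   48  52  70  88]
 [ 80  80  77  71  70  63  68  74  85  90  79  59  51  52  49  49  48  49
   49  52  64  78]
 [ 81  81  80  77  72  65  62  60  67  75  72  62  55  52  51  48  46  48
   44  50  58  77]
 [ 81  79  82  79  75  70  63  59  57  64  67  60  56  52  50  48  49  46
   48  49  56  76]
 [ 82  79  78  79  77  76  69  60  56  54  56  57  54  50  45  50  48  48
   48  49  62  79]
 [ 83  80  81  78  77  76  71  64  57  49  49  51  50  52  47  50  49  49
   50  52  64  79]
 [ 84  81  81  79  80  75  73  70  59  53  50  49  52  47  50  50  48  47
   47  55  66  82]
 [ 82  84  82  80  76  73  72  68  66  56  50  46  50  47  47  48  46  46
   46  58  76  86]
 [ 85  83  82  80  79  75  72  67  62  59  50  48  43  45  43  46  46  43
   52  66  81  89]
 [ 85  82  83  80  80  70  68  69  66  58  52  46  37  39  41  39  41  46
   60  76  84  89]
 [ 85  83  81  78  77  73  68  66  65  63  56  48  43  37  40  41  45  57
   71  88  90  93]]
```

Request:
move_arm(moves=[[0, 0, 0, -40, -29, 0, 0.65], [0, 0, 0, -40, -29, 0, 0.65], [0, 0, 0, -40, -29, 0, 0.65], [0, 0, 0, -40, -29, 0, 0.65], [0, 0, 0, -40, -29, 0, 0.65], [0, 0, 0, -40, -29, 0, 0.65], [0, 0, 0, -24, 0, 0, 0.65], [0, 0, 0, 0, 0, 0, 0.65]])

```text
time: 29.6
ee_pos: [457.1, -270.3, 169.9]
tool_rot: [-2.29, -2.142, -0.002]
wrist_force: [0.1, 0.2, -0.0]
opening: 60.3
gripper_force: 0.0
```

```bash
python3 plan.py 465 -194 150; python3 - <<'E'
from h import *
f=grab('wrist','w9.png')
print(proj(f,(465,-194,0)),proj(f,(465,-194,80)))
hsv=cv2.cvtColor(f['color'],cv2.COLOR_RGB2HSV).astype(int)
for v in range(20,240,10): print(v,' '.join('%d/%d'%(hsv[v,u,2],hsv[v,u,1]) for u in range(200,370,10)))
E
```

```text
t 29.6 tcp [ 457.1 -270.3  169.9] x [0.066 0.998 0.005] y [ 0.998 -0.066 -0.004] z [-0.003  0.005 -1.   ] F [ 0.1  0.2 -0. ] op 60.32579814149454 0.0
shift [76.5  2.9 20.3] tilt [-0.2  0.3] yaw x 86.2
(np.float64(279.09668704740966), np.float64(115.61300516569638)) (np.float64(279.7314833509416), np.float64(114.19098731898937))
20 172/132 174/129 181/127 171/131 181/127 180/130 180/128 182/126 193/123 172/128 173/130 164/129 186/123 176/126 174/128 174/129 171/130
30 173/128 174/132 182/128 171/127 187/127 182/129 178/132 183/125 193/124 174/132 176/125 166/129 185/127 175/130 176/128 172/138 171/131
40 176/129 177/124 182/126 173/130 181/125 184/128 172/132 183/125 192/125 177/133 174/128 166/132 186/125 178/125 179/131 172/132 173/130
50 180/129 175/134 181/125 175/128 176/130 189/125 172/128 183/128 192/126 175/128 177/128 170/129 183/125 180/125 181/130 173/133 172/130
60 180/126 181/127 180/129 173/133 175/127 190/125 172/130 186/130 190/125 179/130 177/124 170/128 186/122 179/130 180/128 172/126 174/130
70 180/128 181/127 180/129 175/131 178/126 190/123 176/129 189/124 188/123 
[... 1547 characters left out ...]
35 165/134 163/128 165/130 172/129 168/131 182/132
190 169/130 166/129 172/129 164/132 146/126 167/133 179/125 114/136 133/134 121/137 168/127 167/131 161/138 166/129 172/129 150/136 104/113
200 169/131 164/132 171/127 166/127 115/135 115/137 127/131 99/108 122/98 104/101 96/104 95/102 94/100 95/97 96/96 101/104 101/98
210 116/132 118/130 117/135 117/116 99/103 104/103 102/98 96/101 96/101 114/96 104/96 130/88 141/99 147/92 143/93 141/98 152/94
220 118/136 117/137 122/130 135/96 154/93 151/95 146/93 140/93 136/99 145/97 138/92 142/95 141/99 148/98 154/93 165/96 159/88
230 120/136 116/134 117/126 141/98 93/96 149/94 140/91 148/91 142/99 146/96 137/101 154/91 139/97 148/95 152/96 167/90 159/96
```

```bash
python3 - <<'E'
from h import *
h=cv2.cvtColor(cv2.imread('pics/w4.png'),cv2.COLOR_BGR2HSV).astype(int)
print('stick foot',h[180:190,480:500].reshape(-1,3).mean(0),'stem',h[185:195,525:545].reshape(-1,3).mean(0),'shadow',h[150:200,350:400].reshape(-1,3).mean(0))
im=cv2.imread('pics/w9.png');h=cv2.cvtColor(im,cv2.COLOR_BGR2HSV).astype(int)
for v in range(92,160,4): print(v,' '.join('%3d'%h[v,u,2] for u in range(240,324,3)), h[v,280])
E
```

```text
stick foot [ 10.705 126.975 153.235] stem [  9.83  127.125  67.905] shadow [ 12.3592 125.04   169.5768]
92 175 183 191 187 188 181 176 176 177 160 146 119 110 108 104 106 126 186 174 169 181 178 182 175 170 164 176 183 [  9 129 107]
96 176 177 191 186 188 184 178 128 115 116 117 117 118 119 122 116 111 110 106 140 183 179 180 176 173 165 176 182 [ 10 135 121]
100 176 178 192 186 189 167 116 115 115 114 115 115 116 117 117 118 120 117 118 115 107 174 180 178 176 167 174 184 [ 11 137 115]
104 178 175 191 186 166 114 117 119 120 119 127 134 132 132 129 130 115 105 116 114 118 118 160 177 175 166 174 181 [ 10 140 129]
108 176 174 192 169 108 107 104 109 118 122 123 126 128 131 131 134 133 134 119 109 110 113 114 181 176 167 173 185 [ 12 139 128]
112 178 172 191 122 124 123 120 129 122 121 119 121 122 123 123 122 127 127 132 133 108 107 110 100 176 166 173 182 [ 10 132 120]
116 176 174 160 119 121 121 132 135 134 134 132 128 126 120 121 120 119 119 122 122 123 114 114 110 177 169 173 183 [  9 137 119]
120 176 174 130 111 115 100 132 133 133 134 133 137 134 134 133 127 124 118 118 117 118 
[... 511 characters left out ...]
 124 129  79  79  84 166 174 172 176 [ 10 133 125]
140 176 176 173 146 110 103 105 126 124 126 125 125 121 126 124 124 124 124 119 121  79  77  75 115 179 172 172 172 [ 11 137 127]
144 176 175 170 191 113 112 112  87 122 120 123 126 126 124 123 123 126 123 127  80  76  77 116 123 179 176 169 171 [  8 130 126]
148 176 177 172 189 185 113 111 111 108 107 123 120 121 121 124 123 124 113  74  74  73  89 123 177 180 176 172 173 [ 11 135 121]
152 176 171 173 186 183 189 148 103 108 107 107 103 107 109 105  76  76  77  74  67 119 160 181 177 178 176 174 168 [ 10 137 106]
156 176 174 173 188 185 190 186 180 162 108 106 104 106 105 108 107 105 104 183 177 171 168 180 180 179 177 170 169 [  9 136 105]
```

```bash
python3 - <<'E'
from h import *
f=grab('wrist');print(onz(f,279.5,127,80).round(1),onz(f,279,125,5).round(1))
E
python3 plan.py 465 -202 28
```

```text
[ 465.6 -199.9   80. ] [ 465.7 -199.3    5. ]
t 29.7 tcp [ 459.7 -264.8  170.6] x [0.058 0.998 0.008] y [ 0.998 -0.058 -0.002] z [-0.001  0.008 -1.   ] F [ 0.5 -0.1  0.6] op 60.550484643363994 0.0
shift [ 61.8   1.9 143.1] tilt [-0.08  0.48] yaw x 86.7
```

Request:
move_arm(moves=[[0, 0, 0, 40, 2, 0, 0.65], [0, 0, 0, 23, 0, 20, 0.65], [0, 0, 0, 0, 0, 40, 0.65], [0, 0, 0, 0, 0, 40, 0.65], [0, 0, 0, 0, 0, 25, 0.65], [0, 0, 0, 0, 0, 17, 0.65], [0, 0, 0, 0, 0, 0, 0.65], [0, 0, 0, 0, 0, 0, 0.65]])

```text
time: 30.5
ee_pos: [466.5, -199.8, 30.2]
tool_rot: [-2.277, -2.156, -0.008]
wrist_force: [-0.5, -0.3, 0.8]
opening: 60.2
gripper_force: 0.0
```

Request:
move_arm(moves=[[0, 0, 0, 0, 0, 0, 0], [0, 0, 0, 0, 0, 0, 0], [0, 0, 0, 0, 0, 0, 0], [0, 0, 0, 0, 0, 0, 0], [0, 0, 0, 0, 0, 0, 0], [0, 0, 0, 0, 0, 0, 0]])

```text
time: 31.1
ee_pos: [465.5, -202.0, 30.8]
tool_rot: [-2.282, -2.153, -0.006]
wrist_force: [-2.8, 0.0, 6.3]
opening: 36.6
gripper_force: 30.0
```

```bash
python3 plan.py 645 -102 150
```

```text
t 31.1 tcp [ 465.5 -202.    30.8] x [0.058 0.998 0.006] y [ 0.998 -0.058 -0.001] z [-0.     0.006 -1.   ] F [-2.8  0.   6.3] op 36.591816572298264 30.00072874361649
shift [ 110.9  173.3 -118.6] tilt [-0.01  0.33] yaw x 86.7
```

Request:
move_arm(moves=[[0, 0, 0, 0, 0, 0, 0], [0, 0, 0, 0, 0, 0, 0], [0, 0, 0, 0, 0, 0, 0]])

```text
time: 31.4
ee_pos: [465.6, -202.0, 30.8]
tool_rot: [-2.282, -2.153, -0.006]
wrist_force: [-2.5, 0.1, 5.7]
opening: 36.8
gripper_force: 30.0
```

```bash
python3 - <<'E'
from h import *
st();f=grab('wrist','w10.png');h=cv2.cvtColor(f['color'],cv2.COLOR_RGB2HSV)
print(proj(f,(465,-200,80)),proj(f,(465,-200,0)))
for v in range(180,420,12): print(v,' '.join('%3d'%h[v,u,2] for u in range(180,380,8)))
E
```

```text
t 31.4 tcp [ 465.6 -202.    30.8] x [0.058 0.998 0.006] y [ 0.998 -0.058 -0.001] z [-0.     0.006 -1.   ] F [-2.5  0.1  5.7] op 36.818651958182194 30.000625206157565
(np.float64(273.84341067198824), np.float64(297.6157764618635)) (np.float64(274.62258379737625), np.float64(232.22880063808853))
180 179 187 181 178 180 196 192 183 181 190 195 187 189 190 186 169 185 186 179 177 188 180 185 177 182
192 176 176 174 170 172 186 184 178 173 185  54  79  65  51 137 162 173 175 169 171 188 181 186 179 186
204 167 173 175 170 173 185 179 130 116 114 117 112 114 118 111 107  49 178 172 162 178 172 176 170 176
216 114 120 120 118 119 169 102  73  79  77  80  77  74 113 109 110 108 114 116 167 185 121 122 120 125
228 116 114 120 120 117 118  78  81  79  73  69  65  56  78  75  75  73  74 105 125 137 131 127 117 122
240 116 116 118 125 117  96  68 122  82  67  47  53  56  52  51  67  74 120  68 127 134 134 122 118 122
252 121 114 120 125 120 123 118 108  79  56  48  51  53  55  47  80  82 110 118 117 121 135 124 116 122
264 121 118 122 121 118 119 118  22  75  54  52  51  49  50  55  50  69  27 1
[... 574 characters left out ...]
 101 136 143  79  74  80  73  76  76  77 101 103  71 110 112  23 118 137  72
348  47 140  50  30 112 111 105 129 167 142 113  95  97 100  99 100 103 104 108 111 110  32  59 138  56
360  38  26  34  31 111 101  97  95  93  91  95  96  99  99 101  98  99  96  94  99 110  28  34  27  46
372 102 103 102 100 109 104 104 103 102 104 102 101 106 102 100 104 105 103 105 105 106 100 101 102 103
384 104 104 105 102 102 105 102 103 103 103 102 105 103 102 107 105 103 102 105 105 103 101 107 101 102
396  35  25  36  38  42  40  37  36  36  42  43  37  40  40  32  35  33  38  40  38  36  33  35  40  40
408  33  28  34  31  32  29  31  27  31  34  35  25  26  33  33  29  36  26  28  32  25  34  32  30  29
```

The fingertips seem to meet the shoulder of the piece, so I regrip higher.

Request:
move_arm(moves=[[0, 0, 0, 0, 0, 0, 0.65], [0, 0, 0, 0, 0, 0, 0.65], [0, 0, 0, 0, 0, 0, 0.65], [0, 0, 0, 0, 0, -18, 0.65], [0, 0, 0, 2, 0, 0, 0.65], [0, 0, 0, 0, 0, 0, 0], [0, 0, 0, 0, 0, 0, 0], [0, 0, 0, 0, 0, 0, 0]])

```text
time: 32.25
ee_pos: [465.6, -199.8, 47.7]
tool_rot: [-2.28, -2.153, -0.006]
wrist_force: [-1.3, -0.7, 1.2]
opening: 40.8
gripper_force: 0.7
```

Request:
move_arm(moves=[[0, 0, 0, 0, 0, 0, 0], [0, 0, 0, 0, 0, 0, 0], [0, 0, 0, 0, 0, 0, 0]])

```text
time: 32.55
ee_pos: [465.9, -199.9, 47.9]
tool_rot: [-2.281, -2.153, -0.007]
wrist_force: [1.2, 1.3, -1.8]
opening: 37.0
gripper_force: 30.0
```

Request:
move_arm(moves=[[0, 0, 0, 0, 0, -10, 0], [0, 0, 0, 0, 0, -10, 0], [0, 0, 0, 0, 0, 0, 0], [0, 0, 0, 0, 0, 0, 0], [0, 0, 0, 0, 0, 0, 0], [0, 0, 0, 0, 0, 0, 0]])

```text
time: 33.15
ee_pos: [465.8, -200.0, 68.0]
tool_rot: [-2.281, -2.153, -0.007]
wrist_force: [-0.5, -0.6, -0.6]
opening: 36.6
gripper_force: 30.0
```

```bash
python3 - <<'E'
from h import *
import time
a=[]
for i in range(4):
    f=grab('wrist'); a.append(bot.get_state()['wrist_force'])
print(np.mean(a,0)); st()
g=grab('scene');h=cv2.cvtColor(g['color'],cv2.COLOR_RGB2HSV)
print(proj(g,(466,-200,10)),proj(g,(466,-200,90)))
u,v=map(int,proj(g,(466,-200,20)))
for r in range(v-30,v+22,2): print(r,' '.join('%3d'%h[r,c,2] for c in range(u-20,u+22,2)))
E
```

```text
[ 0.01092901  0.00231735 -1.77150105]
t 33.35 tcp [ 465.9 -200.    68. ] x [0.057 0.998 0.006] y [ 0.998 -0.057 -0.001] z [-0.     0.007 -1.   ] F [ 0.1 -0.6 -1.9] op 37.14749243775841 29.999674150240025
(np.float64(272.5433243146731), np.float64(182.38553676234926)) (np.float64(271.99710368692377), np.float64(162.00790477955968))
149  84  88  97  76  60  55  51  40  23  52  89 121  79  83  90 117 145 149 152 151 152
151  82  67  87 103 127  99  78  63  91 140 151 138  47  56  90 115 137 140 144 148 150
153  78  80  89 116 161 116  85  89 107 152 155 140  47  51  89 115 134 132 133 137 143
155  73  75  76  71  88  94  86  90  98 135 140 131  48  51  89 120 144 137 133 131 133
157  73  74  74  72  70  73  85  90  83  61  54  54  30  50  91 126 147 146 143 137 133
159  75  73  74  74  74  75  84  89  78  44  38  38  31  50  90 124 137 135 140 146 143
161 109  87  77  82 102 101  84  87  80  42  35  33  28  49  90  86  92  90  96 108 108
163 166 123  98  99  87  77  82  88  83  43  31  29  20  49  89  82  86  88  88  87  84
165 133  96  78  73  72  74  82  91  83  40  31  29  28  51  89
[... 820 characters left out ...]
  74  72  70  70  75  77  72  71  72  75  75  76  76  76 107 137 143 146 147 144 143
187  65  80  90  70  75  80  77  74  72  72  72  74  81 110 144 146 145 150 154 151 145
189 145 206 211 148  77  71  92 110 113 116 119 122 135 150 154 153 150 147 147 153 153
191 227 231 232 225 176 112 125 133 141 137 140 144 142 145 150 153 155 151 149 146 149
193 231 227 227 231 228 183 182 182 184 156 142 138 141 142 144 147 153 156 155 151 148
195 232 231 228 227 208 193 195 200 200 182 145 146 142 139 142 141 143 149 157 157 154
197 232 232 232 230 165 170 191 196 195 159 139 143 146 145 140 139 140 139 151 171 169
199 232 232 232 234 196 101 137 148 132 114 146 140 141 145 146 142 137 161 184 189 187
```

Request:
move_arm(moves=[[0, 0, 0, 0, 0, -40, 0], [0, 0, 0, 0, 0, -40, 0], [0, 0, 0, 22, 35, 0, 0], [0, 0, 0, 22, 35, 0, 0], [0, 0, 0, 22, 35, 0, 0], [0, 0, 0, 22, 35, 0, 0], [0, 0, 0, 20, 35, 0, 0], [0, 0, 0, 0, 0, 15, 0]])

```text
time: 34.2
ee_pos: [653.2, -96.3, 135.5]
tool_rot: [-2.277, -2.163, -0.024]
wrist_force: [0.2, 0.7, -1.1]
opening: 37.0
gripper_force: 30.0
```

Request:
move_arm(moves=[[0, 0, 0, 0, 0, 20, 0], [0, 0, 0, 0, 0, 0, 0], [0, 0, 0, 0, 0, 0, 0], [0, 0, 0, 0, 0, 0, 0]])

```text
time: 34.6
ee_pos: [647.3, -103.1, 114.9]
tool_rot: [-2.283, -2.154, -0.009]
wrist_force: [0.2, -0.1, -1.5]
opening: 36.7
gripper_force: 30.0
```

```bash
python3 plan.py 647 -102 93.5
```

```text
t 34.6 tcp [ 647.3 -103.1  114.9] x [0.058 0.998 0.006] y [ 0.998 -0.058  0.001] z [ 0.002  0.006 -1.   ] F [ 0.2 -0.1 -1.5] op 36.73185126417879 29.99969053445966
shift [ 0.9 -0.3 21.4] tilt [0.1  0.35] yaw x 86.7
```

Request:
move_arm(moves=[[0, 0, 0, 0, 0, 10, 0], [0, 0, 0, 0, 0, 8, 0], [0, 0, 0, 0, 0, 3, 0], [0, 0, 0, 0, 0, 0, 0], [0, 0, 0, 0, 0, 0, 0]])

```text
time: 35.1
ee_pos: [647.0, -102.4, 92.7]
tool_rot: [-2.281, -2.154, -0.007]
wrist_force: [0.1, 0.3, -1.5]
opening: 36.8
gripper_force: 30.0
```

Request:
move_arm(moves=[[0, 0, 0, 0, 0, 0.5, 0.45], [0, 0, 0, 0, 0, 0, 0.55], [0, 0, 0, 0, 0, 0, 0.65], [0, 0, 0, 0, 0, 0, 0.65], [0, 0, 0, 0, 0, -30, 0.65], [0, 0, 0, 0, 0, -40, 0.65], [0, 0, 0, 0, 0, -10, 0.65], [0, 0, 0, 0, 0, 0, 0.65]])

```text
time: 35.9
ee_pos: [648.4, -102.9, 174.8]
tool_rot: [-2.284, -2.156, -0.012]
wrist_force: [-1.0, -0.0, 0.2]
opening: 60.3
gripper_force: 0.0
```

```bash
cat > blob.py <<'E'
from h import *
# circle of the ware in the wrist view: everything not bench-coloured near the expected spot
import sys
x,y=map(float,sys.argv[1:3])
f=grab('wrist','b.png');im=cv2.GaussianBlur(f['color'],(5,5),0)
u0,v0=proj(f,(x,y,40));print('expect',u0,v0)
h=cv2.cvtColor(im,cv2.COLOR_RGB2HSV).astype(int)
r=56;u0,v0=int(u0),int(v0);a=max(v0-r,0);l=max(u0-r,0)
for v in range(a,min(v0+r,260),6): print(v,' '.join('%3d/%3d'%(h[v,u,2],h[v,u,1]) for u in range(l,min(u0+r,560),6)))
E
python3 plan.py 454 210 170
```

```text
t 35.9 tcp [ 648.4 -102.9  174.8] x [0.058 0.998 0.006] y [ 0.998 -0.058  0.005] z [ 0.005  0.006 -1.   ] F [-1.  -0.   0.2] op 60.319485575445135 0.0
shift [ 301.1 -212.1    5.6] tilt [0.3  0.33] yaw x 86.7
```

Request:
move_arm(moves=[[0, 0, 0, 43, -30, 0, 0.65], [0, 0, 0, 43, -30, 0, 0.65], [0, 0, 0, 43, -30, 0, 0.65], [0, 0, 0, 43, -30, 0, 0.65], [0, 0, 0, 43, -30, 0, 0.65], [0, 0, 0, 43, -30, 0, 0.65], [0, 0, 0, 43, -30, 0, 0.65], [0, 0, 0, 0, 0, 0, 0.65]])

```text
time: 36.7
ee_pos: [457.6, 202.7, 173.6]
tool_rot: [-2.261, -2.166, -0.006]
wrist_force: [0.6, -1.1, 0.8]
opening: 60.7
gripper_force: 0.0
```

Request:
move_arm(moves=[[0, 0, 0, 0, 0, 0, 0.65], [0, 0, 0, 0, 0, 0, 0.65]])

```text
time: 36.9
ee_pos: [463.7, 193.3, 173.2]
tool_rot: [-2.284, -2.151, -0.003]
wrist_force: [-0.3, -0.5, -0.4]
opening: 60.3
gripper_force: 0.0
```

```bash
python3 blob.py 452 284; python3 plan.py 452 284 48
```

```text
expect 256.4999999051543 99.4665782684689
43 172/128 171/131 177/128 174/129 169/131 174/130 181/128 186/126 175/130 171/131 182/128 179/128 187/127 181/127 170/131 177/128 170/131 165/131 174/132
49 171/130 171/130 176/129 175/130 169/131 174/129 183/127 186/126 174/130 170/129 182/128 179/128 185/127 182/128 172/130 177/128 171/130 166/131 174/129
55 171/128 171/131 175/128 176/130 169/131 173/130 182/126 186/125 174/130 170/131 181/128 179/128 184/128 181/128 173/130 177/128 171/130 167/131 173/130
61 171/128 173/130 175/130 176/129 170/132 173/130 180/128 185/127 174/129 172/119 170/116 175/122 182/128 182/128 173/130 176/129 172/129 168/131 173/130
67 170/131 173/128 173/130 177/130 170/131 173/130 177/128 175/106 180/ 91 187/ 89 181/ 90 164/ 93 169/ 92 172/114 175/130 176/129 172/129 167/130 172/130
73 171/131 174/129 172/130 177/128 170/131 171/130 168/100 206/ 84 194/ 89 194/ 87 185/ 90 198/ 88 172/ 92 163/ 92 170/105 175/128 172/129 168/131 171/131
79 172/130 175/130 172/130 178/129 172/130 171/121 192/ 88 207/ 84 195/ 88 205/ 83 188/ 90 196/ 86 186/ 89 156/ 95 166/ 92 173/1
[... 1399 characters left out ...]
/128 172/129 175/130 168/132
139 169/131 180/129 175/128 169/130 175/128 174/129 171/130 182/126 184/126 175/130 174/129 184/128 178/128 173/130 183/127 171/130 171/130 176/129 169/130
145 170/131 180/129 176/130 168/131 173/128 175/130 171/130 180/128 183/125 175/128 175/128 183/127 179/128 173/130 183/128 173/130 170/131 175/130 170/131
151 170/132 180/128 177/130 167/131 172/129 175/130 171/131 177/128 183/127 176/128 176/129 182/128 179/128 172/130 183/128 174/130 167/130 175/130 171/130
t 36.95 tcp [464.1 193.  173.3] x [0.061 0.998 0.005] y [ 0.998 -0.061 -0.001] z [-0.001  0.005 -1.   ] F [ 0.7 -0.2  0.8] op 60.46299567523063 0.0
shift [ 89.5 -17.4 125.7] tilt [-0.06  0.27] yaw x 86.5
```

```bash
python3 - <<'E'
from h import *
f=grab('wrist');im=cv2.GaussianBlur(f['color'],(5,5),0);h=cv2.cvtColor(im,cv2.COLOR_RGB2HSV)
m=(h[:,:,1]<112).astype(np.uint8);m[:,:180]=0;m[:,330:]=0;m[160:]=0;m[:40]=0
c=max(cv2.findContours(m,0,2)[0],key=cv2.contourArea);(u,v),r=cv2.minEnclosingCircle(c);print('all',u,v,r,cv2.boundingRect(c),onz(f,u,v,20).round(1),onz(f,u,v,40).round(1))
m2=m*((h[:,:,2]>174)|((h[:,:,2]>174)))
c=max(cv2.findContours(m2.astype(np.uint8),0,2)[0],key=cv2.contourArea);(u,v),r=cv2.minEnclosingCircle(c);print('head',u,v,r,cv2.boundingRect(c),onz(f,u,v,78).round(1),onz(f,u,v,92).round(1))
E
```

```text
all 259.8793029785156 96.05172729492188 35.19047164916992 (226, 61, 67, 71) [454.8 287.9  20. ] [455.7 286.4  40. ]
head 249.97877502441406 89.3447036743164 27.419403076171875 (227, 62, 51, 53) [450.1 289.1  78. ] [451.1 287.8  92. ]
```

Request:
move_arm(moves=[[0, 0, 0, 45, -9, 0, 0.65], [0, 0, 0, 48, -9, 0, 0.65], [0, 0, 0, 0, 0, 20, 0.65], [0, 0, 0, 0, 0, 40, 0.65], [0, 0, 0, 0, 0, 30, 0.65], [0, 0, 0, 0, 0, 20, 0.65], [0, 0, 0, 0, 0, 15, 0.65], [0, 0, 0, 0, 0, 0, 0.65]])

```text
time: 37.8
ee_pos: [450.6, 287.3, 47.5]
tool_rot: [-2.284, -2.151, 0.001]
wrist_force: [-0.2, -0.4, 0.4]
opening: 60.2
gripper_force: 0.0
```

Request:
move_arm(moves=[[0, 0, 0, 0, 0, 0, 0.65], [0, 0, 0, 0, 0, 0, 0], [0, 0, 0, 0, 0, 0, 0], [0, 0, 0, 0, 0, 0, 0], [0, 0, 0, 0, 0, 0, 0], [0, 0, 0, 0, 0, 0, 0], [0, 0, 0, 0, 0, 0, 0]])

```text
time: 38.5
ee_pos: [452.0, 290.2, 50.6]
tool_rot: [-2.282, -2.154, -0.011]
wrist_force: [2.0, 0.4, 4.4]
opening: 35.9
gripper_force: 30.0
```

```bash
python3 plan.py 655 80 150
```

```text
t 38.5 tcp [452.  290.2  50.6] x [0.058 0.998 0.008] y [ 0.998 -0.058  0.002] z [ 0.002  0.007 -1.   ] F [2.  0.4 4.4] op 35.92084369532941 30.000666982959956
shift [-197.4  215.  -100.5] tilt [0.14 0.43] yaw x 86.7
```

Request:
move_arm(moves=[[0, 0, 0, 0, 0, -10, 0], [0, 0, 0, 0, 0, -10, 0], [0, 0, 0, 0, 0, 0, 0], [0, 0, 0, 0, 0, 0, 0], [0, 0, 0, 0, 0, 0, 0]])

```text
time: 39.0
ee_pos: [450.4, 289.4, 69.5]
tool_rot: [-2.281, -2.154, -0.005]
wrist_force: [-0.1, -0.1, -1.2]
opening: 35.8
gripper_force: 30.0
```

```bash
python3 - <<'E'
from h import *
a=[]
for i in range(3):
    f=grab('wrist'); a.append(bot.get_state()['wrist_force'])
print(np.mean(a,0)); st()
E
python3 plan.py 656 80 150
```

```text
[ 0.23152612 -0.07315355 -2.16058145]
t 39.15 tcp [450.6 289.4  69.5] x [0.058 0.998 0.006] y [ 0.998 -0.057 -0.001] z [-0.001  0.006 -1.   ] F [ 0.8  0.2 -2.5] op 36.171073163122244 29.999644729541615
t 39.15 tcp [450.6 289.4  69.5] x [0.058 0.998 0.006] y [ 0.998 -0.057 -0.001] z [-0.001  0.006 -1.   ] F [ 0.8  0.2 -2.5] op 36.171073163122244 29.999644729541615
shift [-196.8  217.   -81.9] tilt [-0.03  0.33] yaw x 86.7
```

Request:
move_arm(moves=[[0, 0, 0, 0, 0, -40, 0], [0, 0, 0, 0, 0, -42, 0], [0, 0, 0, -39, 43, 0, 0], [0, 0, 0, -39, 43, 0, 0], [0, 0, 0, -39, 43, 0, 0], [0, 0, 0, -39, 43, 0, 0], [0, 0, 0, -39, 43, 0, 0], [0, 0, 0, 0, 0, 15, 0]])

```text
time: 39.95
ee_pos: [633.3, 100.2, 136.1]
tool_rot: [2.295, 2.136, 0.01]
wrist_force: [0.7, -1.5, -1.7]
opening: 36.3
gripper_force: 30.0
```

Request:
move_arm(moves=[[0, 0, 0, 0, 0, 20, 0], [0, 0, 0, 0, 0, 0, 0], [0, 0, 0, 0, 0, 0, 0], [0, 0, 0, 0, 0, 0, 0]])

```text
time: 40.35
ee_pos: [626.6, 111.9, 116.8]
tool_rot: [-2.281, -2.155, -0.01]
wrist_force: [-0.1, -0.3, -3.2]
opening: 35.9
gripper_force: 30.0
```

```bash
python3 plan.py 657 80 95
```

```text
t 40.35 tcp [626.6 111.9 116.8] x [0.057 0.998 0.007] y [ 0.998 -0.057  0.001] z [ 0.002  0.007 -1.   ] F [-0.1 -0.3 -3.2] op 35.92702817144324 29.999626694479957
shift [-30.3  32.2  21.6] tilt [0.11 0.4 ] yaw x 86.8
```

Request:
move_arm(moves=[[0, 0, 0, -15, 16, 0, 0], [0, 0, 0, -15, 16, 0, 0], [0, 0, 0, 0, 0, 10, 0], [0, 0, 0, 0, 0, 8, 0], [0, 0, 0, 0, 0, 3, 0], [0, 0, 0, 0, 0, 0, 0], [0, 0, 0, 0, 0, 0, 0]])

```text
time: 41.05
ee_pos: [656.1, 80.8, 95.9]
tool_rot: [-2.279, -2.156, -0.008]
wrist_force: [-0.6, -0.3, 5.1]
opening: 35.8
gripper_force: 30.0
```

Request:
move_arm(moves=[[0, 0, 0, 0, 0, -1, 0], [0, 0, 0, 0, 0, 0, 0.42], [0, 0, 0, 0, 0, 0, 0.5], [0, 0, 0, 0, 0, 0, 0.65], [0, 0, 0, 0, 0, 0, 0.65], [0, 0, 0, 0, 0, -30, 0.65], [0, 0, 0, 0, 0, -40, 0.65], [0, 0, 0, 0, 0, -15, 0.65]])

```text
time: 41.85
ee_pos: [658.3, 79.8, 184.6]
tool_rot: [-2.283, -2.155, -0.016]
wrist_force: [0.6, -0.0, -0.3]
opening: 60.2
gripper_force: 0.0
```

```bash
python3 plan.py 571 250 180; python3 - <<'E'
from h import *
g=grab('scene','s6.png');t=grab('top','t6.png')
im=g['color'].astype(float).sum(2)
out=[]
for u in range(330,342,2):
    b=cv2.GaussianBlur(im[244:275,u].reshape(-1,1),(1,3),0).ravel();d=np.diff(b);i=np.argmin(d);y0,y1,y2=d[i-1:i+2];out.append(round(float(244.5+i+.5*(y0-y2)/(y0-2*y1+y2)),2))
print(out)
E
```

```text
t 41.85 tcp [658.3  79.8 184.6] x [0.058 0.998 0.009] y [ 0.998 -0.058  0.006] z [ 0.007  0.008 -1.   ] F [ 0.6 -0.  -0.3] op 60.24040018139204 0.0
shift [164.8 -97.    5.4] tilt [0.38 0.48] yaw x 86.7
[259.53, 258.08, 257.03, 255.96, 255.09, 254.43]
```

Request:
move_arm(moves=[[0, 0, 0, 40, -24, 0, 0.65], [0, 0, 0, 40, -24, 0, 0.65], [0, 0, 0, 40, -24, 0, 0.65], [0, 0, 0, 40, -24, 0, 0.65], [0, 0, 0, 0, 0, 0, 0.65], [0, 0, 0, 0, 0, 0, 0.65], [0, 0, 0, 0, 0, 0, 0.65]])

```text
time: 42.65
ee_pos: [570.2, 241.8, 180.2]
tool_rot: [-2.284, -2.152, -0.003]
wrist_force: [-0.7, -0.3, -0.4]
opening: 60.5
gripper_force: 0.0
```

```bash
python3 blob.py 571 341; python3 plan.py 571 341 50
```

```text
expect 270.1292349518914 89.07235459684999
33 193/124 191/124 188/126 184/126 188/123 186/126 189/127 182/126 193/124 182/126 195/123 195/124 189/124 200/121 202/121 197/123 193/124 194/125 194/124
39 192/124 192/125 187/125 184/126 189/124 186/126 189/124 185/124 194/125 184/126 191/124 197/124 190/125 201/121 202/120 198/122 194/125 195/124 194/124
45 189/124 194/124 188/126 184/125 188/125 185/125 188/125 187/125 193/123 186/126 190/123 197/122 190/122 202/121 203/121 197/123 195/123 195/123 195/124
51 187/124 195/123 186/126 185/124 188/125 185/124 185/125 189/124 165/127 145/130 131/130 181/125 192/125 198/122 203/121 198/122 196/122 195/123 196/124
57 189/124 195/123 187/125 186/125 186/125 186/125 176/128 127/135 135/132 133/136 138/129 144/131 105/136 185/124 203/121 199/122 197/122 196/124 195/124
63 189/124 194/124 188/125 187/124 185/125 175/127 124/134 134/131 134/133 145/132 145/130 139/132 133/134 100/133 196/121 199/122 197/123 197/123 196/122
69 189/125 194/124 188/125 188/125 184/126 110/134 134/131 140/131 146/131 143/132 136/131 131/134 127/133 125/133  90/139 200/
[... 1397 characters left out ...]
7/119 205/121 203/119 198/121
129 199/122 190/123 186/126 194/124 187/125 187/124 192/124 192/124 197/122 197/122 195/124 191/124 199/123 199/123 192/124 207/121 206/120 204/120 198/124
135 199/122 190/123 186/125 195/123 186/125 187/125 192/124 194/124 196/124 198/124 196/122 190/123 199/120 198/121 192/125 208/121 206/121 204/120 198/122
141 199/122 190/125 185/125 194/122 186/125 188/123 192/122 194/124 197/122 198/122 196/122 190/125 199/122 198/121 191/124 208/120 206/121 205/119 198/122
t 42.7 tcp [570.5 241.5 180.4] x [0.061 0.998 0.004] y [ 0.998 -0.061 -0.001] z [-0.001  0.004 -1.   ] F [-0.2 -0.3  0.8] op 60.37485195026061 0.0
shift [ 98.8  -5.4 130.8] tilt [-0.04  0.23] yaw x 86.5
```

```bash
python3 - <<'E'
from h import *
f=grab('wrist');print(onz(f,270.5,79,78).round(1),onz(f,271.5,86,20).round(1))
E
python3 plan.py 571 343 50
```

```text
[572.7 344.8  78. ] [572.7 345.1  20. ]
t 42.75 tcp [570.6 241.6 180.7] x [0.061 0.998 0.004] y [ 0.998 -0.061 -0.001] z [-0.     0.004 -1.   ] F [-0.1 -0.   0.1] op 60.468562350477 0.0
shift [100.7  -5.7 131.1] tilt [-0.02  0.26] yaw x 86.5
```

Request:
move_arm(moves=[[0, 0, 0, 50, -2, 0, 0.65], [0, 0, 0, 50, -2, 0, 0.65], [0, 0, 0, 2, 0, 20, 0.65], [0, 0, 0, 0, 0, 40, 0.65], [0, 0, 0, 0, 0, 40, 0.65], [0, 0, 0, 0, 0, 20, 0.65], [0, 0, 0, 0, 0, 11, 0.65], [0, 0, 0, 0, 0, 0, 0.65]])

```text
time: 43.55
ee_pos: [571.6, 345.2, 49.5]
tool_rot: [-2.283, -2.151, -0.002]
wrist_force: [0.5, -0.6, 0.3]
opening: 60.3
gripper_force: 0.0
```

Request:
move_arm(moves=[[0, 0, 0, 0, 0, 0, 0.65], [0, 0, 0, 0, 0, 0, 0], [0, 0, 0, 0, 0, 0, 0], [0, 0, 0, 0, 0, 0, 0], [0, 0, 0, 0, 0, 0, 0], [0, 0, 0, 0, 0, 0, 0], [0, 0, 0, 0, 0, 0, 0]])

```text
time: 44.25
ee_pos: [571.8, 347.2, 52.1]
tool_rot: [-2.281, -2.154, -0.009]
wrist_force: [-1.4, -0.7, 4.9]
opening: 36.6
gripper_force: 30.0
```

Request:
move_arm(moves=[[0, 0, 0, 0, 0, -10, 0], [0, 0, 0, 0, 0, -10, 0], [0, 0, 0, 0, 0, 0, 0], [0, 0, 0, 0, 0, 0, 0], [0, 0, 0, 0, 0, 0, 0]])

```text
time: 44.75
ee_pos: [571.3, 346.5, 70.8]
tool_rot: [-2.281, -2.154, -0.006]
wrist_force: [-0.6, 0.2, -1.4]
opening: 36.6
gripper_force: 30.0
```

```bash
python3 - <<'E'
from h import *
a=[]
for i in range(3):
    f=grab('wrist'); a.append(bot.get_state()['wrist_force'])
print(np.mean(a,0))
E
python3 plan.py 661 169 150
```

```text
[-0.26842215  0.27029831 -1.11633005]
t 44.9 tcp [571.3 346.6  70.7] x [0.058 0.998 0.006] y [ 0.998 -0.058 -0.001] z [-0.001  0.006 -1.   ] F [-1.  -0.2 -0.5] op 36.208672618358015 29.99981862158522
shift [-171.6   99.7  -80.4] tilt [-0.03  0.33] yaw x 86.7
```

Request:
move_arm(moves=[[0, 0, 0, 0, 0, -40, 0], [0, 0, 0, 0, 0, -40, 0], [0, 0, 0, -34, 20, 0, 0], [0, 0, 0, -34, 20, 0, 0], [0, 0, 0, -34, 20, 0, 0], [0, 0, 0, -34, 20, 0, 0], [0, 0, 0, -34, 20, 0, 0], [0, 0, 0, 0, 0, 0, 0]])

```text
time: 45.7
ee_pos: [665.4, 160.2, 148.9]
tool_rot: [2.296, 2.14, 0.0]
wrist_force: [-0.4, -1.3, -1.8]
opening: 36.4
gripper_force: 30.0
```

Request:
move_arm(moves=[[0, 0, 0, 0, 0, 15, 0], [0, 0, 0, 0, 0, 15, 0], [0, 0, 0, 0, 0, 0, 0], [0, 0, 0, 0, 0, 0, 0]])

```text
time: 46.1
ee_pos: [660.3, 172.6, 118.9]
tool_rot: [-2.277, -2.155, -0.004]
wrist_force: [0.5, -0.3, -0.9]
opening: 36.6
gripper_force: 30.0
```

```bash
python3 plan.py 661 169 97
```

```text
t 46.1 tcp [660.3 172.6 118.9] x [0.055 0.998 0.006] y [ 0.998 -0.055 -0.003] z [-0.002  0.006 -1.   ] F [ 0.5 -0.3 -0.9] op 36.61029176953265 29.999752292143768
shift [-3.6  0.9 21.9] tilt [-0.13  0.37] yaw x 86.9
```

Request:
move_arm(moves=[[0, 0, 0, -3, 0, 10, 0], [0, 0, 0, 0, 0, 8, 0], [0, 0, 0, 0, 0, 2, 0], [0, 0, 0, 0, 0, 0, 0], [0, 0, 0, 0, 0, 0, 0]])

```text
time: 46.6
ee_pos: [661.6, 168.3, 100.3]
tool_rot: [-2.281, -2.154, -0.008]
wrist_force: [0.2, 0.2, -1.6]
opening: 36.8
gripper_force: 30.0
```

Request:
move_arm(moves=[[0, 0, 0, 0, 0, 2, 0], [0, 0, 0, 0, 0, 1, 0], [0, 0, 0, 0, 0, 0, 0], [0, 0, 0, 0, 0, 0, 0]])

```text
time: 47.0
ee_pos: [661.7, 168.2, 97.5]
tool_rot: [-2.281, -2.154, -0.008]
wrist_force: [-1.3, -0.4, 0.1]
opening: 36.2
gripper_force: 30.0
```

Contact is starting (the weight is off the wrist), so release.

Request:
move_arm(moves=[[0, 0, 0, 0, 0, 0.5, 0.42], [0, 0, 0, 0, 0, 0, 0.5], [0, 0, 0, 0, 0, 0, 0.65], [0, 0, 0, 0, 0, 0, 0.65], [0, 0, 0, 0, 0, -30, 0.65], [0, 0, 0, 0, 0, -40, 0.65], [0, 0, 0, 0, 0, -40, 0.65], [0, 0, 0, 0, 0, 0, 0.65]])

```text
time: 47.8
ee_pos: [664.7, 169.5, 213.8]
tool_rot: [2.284, 2.156, 0.027]
wrist_force: [0.3, 0.8, 1.2]
opening: 60.6
gripper_force: 0.0
```

Request:
move_arm(moves=[[0, 0, 0, -30, -45, 0, 0.65], [0, 0, 0, -30, -45, 0, 0.65], [0, 0, 0, -40, -45, 0, 0.65], [0, 0, 0, -40, -45, 0, 0.65], [0, 0, 0, -40, 0, 0, 0.65], [0, 0, 0, -40, 0, 0, 0.65], [0, 0, 0, 0, 0, 0, 0.65], [0, 0, 0, 0, 0, 0, 0.65]])

```text
time: 48.6
ee_pos: [491.8, -25.9, 205.0]
tool_rot: [-2.284, -2.15, -0.007]
wrist_force: [0.2, 0.4, -0.1]
opening: 60.5
gripper_force: 0.0
```

```bash
python3 - <<'E'
from h import *
st()
g=grab('scene','s7.png');t=grab('top','t7.png')
im=g['color'].astype(float).sum(2);out=[]
for u in range(330,342,2):
    b=cv2.GaussianBlur(im[244:275,u].reshape(-1,1),(1,3),0).ravel();d=np.diff(b);i=np.argmin(d);y0,y1,y2=d[i-1:i+2];out.append(round(float(244.5+i+.5*(y0-y2)/(y0-2*y1+y2)),2))
print('edge',out)
# where each piece should appear; upright check: contrast in scene along its axis
for n,x,y in[('stick',647,-102),('pot',649,-11),('pale2',656.5,80),('vase',661.5,168)]:
    print(n,'top',np.round(proj(t,(x,y,44)),1),np.round(proj(t,(x,y,122)),1),'scene',np.round(proj(g,(x,y,44)),1),np.round(proj(g,(x,y,122)),1))
# mask of non-board in the board region of top view
h=cv2.cvtColor(t['color'],cv2.COLOR_RGB2HSV);v=h[176:245,196:340]
for r in range(0,69,4): print(176+r,' '.join('%3d'%x for x in v[r,::4,2]))
# old ware spots empty?
for n,u,w in[('stick',346,271),('pot',238,271),('pale2',181,275),('vase',165,236)]: print(n,h[w-4:w+5,u-4:u+5].reshape(-1,3).mean(0).round(0))
E
```

```text
t 48.6 tcp [491.8 -25.9 205. ] x [0.06  0.998 0.006] y [ 0.998 -0.06  -0.001] z [-0.     0.007 -1.   ] F [ 0.2  0.4 -0.1] op 60.474766761802414 0.0
edge [259.52, 258.12, 257.04, 255.91, 255.07, 254.42]
stick top [312.3 209.6] [314.7 205.5] scene [247.1 205.2] [245.4 183.1]
pot top [281.9 209. ] [282.7 204.8] scene [265.2 218.5] [264.3 195.8]
pale2 top [251.5 206.5] [250.7 202.3] scene [283.9 234.2] [283.7 210.8]
vase top [222.1 204.9] [219.7 200.6] scene [304.7 250.8] [305.4 226.8]
176 141 142 142 141 136 142 147 149 152 149 149 151 150 149 155 149 149 149 150 149 151 151 152 154 155 155 154 153 154 152 152 149 149 147 144 144
180 148 151 173 163 169 156 131 110 100  96  88  89 101 113 116 132 140 143 147 150 153 153 152 154 151 151 152 151 152 153 152 153 151 151 151 150
184 145 144 219 223 223 225 225 224 224 223 223 221 215 210 211 197 170 162 155 139 112 106 105  94  93 105 113 121 127 139 144 146 147 147 151 149
188 144 141 223 224 222 223 225 224 223 224 224 223 224 223 224 225 225 224 223 223 224 223 222 223 223 218 207 212 200 183 164 163 155 124 142 146
192 134 131 226 223 2
[... 1439 characters left out ...]
147 147 224 219 150
232 142 142 141 144 143 149 151 148 143 140 138 137 129 128 123 127 134 135 141 165 178  92  36 109 113  68  55  55  76  80 135 152 153 208 207 146
236 138 139 140 143 143 145 142 139 140 137 140 139 139 139 139 134 134 133 132 129  58  55  55  62  71  73  78  82  76  83  65  71  98 145 161 143
240 147 147 146 145 147 144 146 144 144 142 142 142 138 138 137 138 136 133 130 124  73  81  71  82  87  89  90  95  59  86  80  63  84  87 148 146
244 147 146 146 145 147 147 144 143 144 141 140 138 141 142 140 141 137 139 136  96  94  85  68  91  95  96 100 101  87  84  85  32  85  86 147 144
stick [ 12. 174. 139.]
pot [ 12. 173. 148.]
pale2 [ 12. 173. 146.]
vase [ 12. 174. 143.]
```

The pot appears shifted towards the front edge (knocked). I back the arm off to the side and measure it.

Request:
move_arm(moves=[[0, 0, 0, -45, -5, 0, 0.65], [0, 0, 0, -45, -5, 0, 0.65], [0, 0, 0, -45, -5, 0, 0.65], [0, 0, 0, -45, 0, 0, 0.65], [0, 0, 0, -45, 0, 0, 0.65], [0, 0, 0, 0, 0, 0, 0.65], [0, 0, 0, 0, 0, 0, 0.65]])

```text
time: 49.4
ee_pos: [464.7, -248.0, 203.5]
tool_rot: [-2.28, -2.153, -0.009]
wrist_force: [-0.1, 1.7, 0.0]
opening: 60.2
gripper_force: 0.0
```

```bash
python3 - <<'E'
from h import *
t=grab('top','t8.png');h=cv2.cvtColor(t['color'],cv2.COLOR_RGB2HSV).astype(int);v=h[:,:,2]
for r in range(192,240,2): print(r,' '.join('%3d'%x for x in v[r,262:336:2]))
E
python3 plan.py 620 -11 50
```

```text
192 226 224 225 226 226 225 226 225 225 225 226 226 226 225 226 225 226 226 227 227 228 227 227 228 227 227 227 226 225 225 225 226 226 225 227 228 219
194 226 225 226 226 226 225 226 225 226 226 226 226 225 226 225 225 225 224 227 225 226 224 224 224 225 226 226 226 227 228 227 228 228 228 228 229 215
196 227 226 226 225 226 225 226 224 226 225 226 226 226 226 225 226 226 226 226 225 225 225 224 224 225 227 226 225 226 225 225 225 226 226 225 226 210
198 211 226 226 226 225 225 225 224 225 225 226 226 226 224 226 227 226 226 226 226 226 226 225 227 225 220 217 219 222 227 226 224 224 224 226 227 207
200 177 225 227 225 226 225 225 226 226 225 225 225 225 225 226 226 224 227 226 226 226 225 225 201 153 121 111 123 153 187 221 226 226 226 226 227 194
202 129 209 226 226 226 226 226 225 226 226 226 226 226 226 225 226 225 226 225 226 227 225 176  98  69  79  74  82  80  95 174 225 226 225 225 227 187
204 134 196 226 225 225 226 224 225 224 226 226 228 228 225 226 225 226 226 226 226 224 195 100  68  78  81  78  86  80  77 104 202 229 226 225 227 188
206 132 197 227 226 225 226 226 226 
[... 2051 characters left out ...]
 227 227 227 225 226 225 226 227 208 155
234 136 133 132 130 128 123 123 122 126 177 182 168 167 166 165 154 134 149 166 170 179 179 179 182 190 203 212 216 217 216 218 219 223 225 228 205 148
236 134 135 135 136 134 132 134 135 138 190 188 172 163 169 173 158 118 127 126 126 126 124 126 128 130 136 135 105  96 116 144 159 171 176 184 166 146
238 131 133 134 132 133 133 131 129 142 195 193 175 166 169 172 162 137 137 139 141 140 142 143 141 141 139 138 111  95 121 140 141 141 139 140 148 152
t 49.45 tcp [ 465.  -246.5  203.7] x [0.054 0.998 0.008] y [ 0.999 -0.054 -0.   ] z [ 0.     0.008 -1.   ] F [-0.1  0.7  0.1] op 60.3210954665793 0.0
shift [242.3 141.9 155.7] tilt [0.02 0.47] yaw x 86.9
```

```bash
python3 - <<'E'
from h import *
t=grab('top')
print('pot',onz(t,286.3,218,64),onz(t,286.5,214.8,122));print('stick',onz(t,313.5,210.5,64),onz(t,314.5,207.5,122))
print('front edge near pot',onz(t,286,232.5,43.5))
E
python3 plan.py 625 -105 200
```

```text
pot [619.04643878 -23.25477221  64.        ] [620.40233802 -21.66414218 122.        ]
stick [ 641.30091288 -103.85485573   64.        ] [ 641.24942309 -101.43500849  122.        ]
front edge near pot [578.24835484 -22.85838882  43.5       ]
t 49.5 tcp [ 465.2 -245.9  203.9] x [0.053 0.999 0.008] y [ 0.999 -0.053  0.   ] z [ 0.001  0.008 -1.   ] F [-0.4  0.4 -0.1] op 60.11769981842555 0.0
shift [149.1 152.1   5.2] tilt [0.03 0.46] yaw x 87.0
```

```bash
python3 -c "
from plant import bot
print(bot.close_job())"
```

```text
the job is handed in; nothing more can be done
None
```

I handed the job in with the offcut in the scrap box, the wedge holding the board's front edge about level with the mark (my estimate is within about 1 mm), and all four turned pieces upright on the board; one piece got shifted about 25 mm towards the front edge but still stood about 43 mm from it, so I left it there, and the hand-in gave no verdict.

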